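# Clear jammed dowels from the feed tubes of a dowel feeder

## Task

The dowel feeder has stopped because one or both of its two clear feed tubes have a wooden dowel jammed inside. Slide the carriage back to its service stop, release each jammed tube by pressing its collar in, lay it in the clearing block and push the dowel out with the clearing rod, so that it ends up in the block's tray. Push every tube back into the fitting it came from until it locks, put the rod back down flat on the bench and slide the carriage fully home; leave the oil bottle and the steel block where they are.

Things in the scene. Friction and masses are not known exactly. Their poses are not given: they have to be found in the camera images.
- feeder: dowel feeder, fixed; grey base 136 x 262 x 12 mm. Origin on the bench amid the base; y runs along the tubes from the fittings to the injector head (roughly to the robot's left), x across them, z up. Injector head: fixed aluminium block, 120 mm wide, 100 high, y = 71 to 96 mm (brass nozzles to 123), with two 24 mm mouths 70 mm up that the tubes' plain ends enter by 12 mm when the carriage is home
- carriage (a joint): slide of the feeder's carriage (m): 0 = home, tube ends in the injector head; 0.070 = at the service stop, 70 mm along the feeder's -y. Friction about 5 N, it stays where it is left. It carries, in line along y, the knob, a grey fitting block (116 mm wide, 40 deep, 94 high), the collars, the tubes and a low fin under each tube
- knob (a point): point to grip on the carriage's upright black knob: 24 mm across, from 66 to 120 mm above the bench, this point at 98 mm; its axis, midway between the fittings, is 65 mm behind (feeder -y) the fitting block's front face and its surface 12 mm clear of the block's back. Moves with the carriage
- clearing_block: fixed clearing block, base 80 x 196 x 10 mm: two V-rests and a stop plate (56 mm wide, y = -8 to 0, top at 70 mm) with a 16 mm hole, then a tray. Origin on the bench below the plate's inner face; y points along the lying tube (roughly to the robot's left), z up. V-rests 12 mm thick at y = 27 and 92 mm, open upwards, of 45 degree pins 42 mm over all, to 3 mm above the tube's axis
- seat (a point): where a tube's middle lies in the clearing block: 55 mm from the stop plate, 50 mm above the bench; axes as the block's. The tube lies with its ridged plug end against the plate, plain end away from it. The rod goes in at the plain end, along -y; the dowel leaves through the plate's hole. Between the V-rests the tube is free for 53 mm, with 40 mm below its axis
- tray (a point): middle of the floor of the sheet tray beyond the stop plate, where the dowels drop: 71 x 72 mm inside, walls to 30 mm above the bench, floor at 12.5 mm; axes as the block's
- clearing_rod: loose clearing rod lying on the bench, about 80 g: wooden handle 14 mm thick, 60 mm long; 8 mm steel shaft, 195 mm in all. Origin in the middle of the handle; the shaft points along the rod's own -y, from 30 mm to its tapered tip at 165 mm. Lying, the tip droops 1 degree
- rod_tip (a point): tip of the clearing rod, on its axis, 165 mm from the middle of the handle
- tube_1: feed tube 1: rigid, clear, 110 mm long, 18 mm outside, 13 mm bore, 70 g. Origin in its middle on its axis; own y runs from the plug end (-55 mm; aluminium sleeve, ridge 26 mm across from -47 to -42) to the plain end (+55). Starts in fitting 1. Its middle is 27.5 mm out (+y) of the fitting point when locked, 42 when popped loose; drawn out, clear of the collar from 70 mm on, head in the way from 85
- fitting_1 (a point): mouth of fitting 1 (the nearer to the robot) in the fitting block's front face, on its axis, 70 mm up; axes as the feeder's; moves with the carriage; fittings 60 mm apart. Push a tube in along -y past the sprung claws (15 to 20 N) until its middle is 22 mm out; let go, it springs back to 27.5, locked. A fin 6 mm wide, 56 to 66 mm out, carries it from below; else 33 mm free below its axis
- collar_1 (a joint): release collar of fitting 1 (m): 0 = out, 0.006 = fully in (feeder -y), springs back, takes about 6 N. Dark ring flange round the tube, 45 mm across, 30 mm bore, outer face 13 mm out of the fitting point (7 when in); press it beside the tube, e.g. with both fingers astride the tube. Fully in, the claws open and an ejector spring (3 to 6 N) pops the tube 14 mm out, loose on its fin
- dowel_1: wooden dowel, 12 mm across, 40 mm long, jammed somewhere along tube 1, seen through its clear wall (None: that tube has none). Takes a push of about 5 to 10 N. Origin in its middle, own y along it
- tube_2: feed tube 2: rigid, clear, 110 mm long, 18 mm outside, 13 mm bore, 70 g. Origin in its middle on its axis; own y runs from the plug end (-55 mm; aluminium sleeve, ridge 26 mm across from -47 to -42) to the plain end (+55). Starts in fitting 2. Its middle is 27.5 mm out (+y) of the fitting point when locked, 42 when popped loose; drawn out, clear of the collar from 70 mm on, head in the way from 85
- fitting_2 (a point): mouth of fitting 2 (the farther from the robot) in the fitting block's front face, on its axis, 70 mm up; axes as the feeder's; moves with the carriage; fittings 60 mm apart. Push a tube in along -y past the sprung claws (15 to 20 N) until its middle is 22 mm out; let go, it springs back to 27.5, locked. A fin 6 mm wide, 56 to 66 mm out, carries it from below; else 33 mm free below its axis
- collar_2 (a joint): release collar of fitting 2 (m): 0 = out, 0.006 = fully in (feeder -y), springs back, takes about 6 N. Dark ring flange round the tube, 45 mm across, 30 mm bore, outer face 13 mm out of the fitting point (7 when in); press it beside the tube, e.g. with both fingers astride the tube. Fully in, the claws open and an ejector spring (3 to 6 N) pops the tube 14 mm out, loose on its fin
- dowel_2: wooden dowel, 12 mm across, 40 mm long, jammed somewhere along tube 2, seen through its clear wall (None: that tube has none). Takes a push of about 5 to 10 N. Origin in its middle, own y along it
- oil_bottle: bystander: a little brown bottle of honing oil, 36 mm across, 84 mm tall, standing; origin under it
- gauge_block: bystander: a steel block 35 x 60 x 22 mm with two holes; origin under it
There are look-alikes about, which are no part of the job. Leave any yellow look-alike of the tube_1 alone.

How it is judged (in metres and radians):
On the way, in this order (a step that is already met when the one before it is completed fails the run):
1. the carriage is back at its service stop (value of joint carriage above 0.066 m), for 0.1 s.
2. the clearing rod is run more than halfway into a tube that lies in the clearing block (y of rod_tip in the frame of seat between -0.07 and 0.004 m and x of rod_tip in the frame of seat between -0.008 and 0.008 m and z of rod_tip in the frame of seat between -0.008 and 0.008 m and distance between any of tube_1, tube_2 and seat below 0.02 m), for 0.02 s.
3. every jammed dowel is in the tray (x of dowel_1 in the frame of tray between -0.038 and 0.038 m and y of dowel_1 in the frame of tray between -0.037 and 0.037 m and z of dowel_1 in the frame of tray between -0.01 and 0.028 m and x of dowel_2 in the frame of tray between -0.038 and 0.038 m and y of dowel_2 in the frame of tray between -0.037 and 0.037 m and z of dowel_2 in the frame of tray between -0.01 and 0.028 m), for 0.2 s.
4. every tube is locked in its own fitting (x of tube_1 in the frame of fitting_1 between -0.004 and 0.004 m and y of tube_1 in the frame of fitting_1 between 0.024 and 0.031 m and z of tube_1 in the frame of fitting_1 between -0.004 and 0.004 m and angle between the y axis of tube_1 and the y axis of fitting_1, either way round below 0.08 rad and value of joint each of collar_1, collar_2 below 0.002 m and x of tube_2 in the frame of fitting_2 between -0.004 and 0.004 m and y of tube_2 in the frame of fitting_2 between 0.024 and 0.031 m and z of tube_2 in the frame of fitting_2 between -0.004 and 0.004 m and angle between the y axis of tube_2 and the y axis of fitting_2, either way round below 0.08 rad), for 0.3 s.
At the end, for the whole second after the job is handed in: Carriage home within 4 mm; each tube locked in its own fitting (middle 27.5 mm from the fitting point, 3.5 mm along, 4 mm aside, 0.08 rad; collar out within 2 mm); each jammed dowel in the tray; rod flat on the bench (handle and tip under 20 mm); tubes at rest (all of step 3 and all of step 4 and value of joint carriage below 0.004 m and height (world z) of each of clearing_rod, rod_tip below 0.02 m and linear speed of each of tube_1, tube_2 below 0.02 m/s); the robot touches nothing.
It fails at once if the oil bottle is pushed more than 30 mm from where it stood (distance of oil_bottle from where it was at the start of the episode above 0.03 m).
It fails at once if the gauge block is pushed more than 30 mm from where it stood (distance of gauge_block from where it was at the start of the episode above 0.03 m).
Of dowel_1, dowel_2 only 1 to 2 are there at a start; the rules pass over those that are not, and their reading is None.
At some moment in a run one of clearing_rod may be knocked a few centimetres aside while the robot is not near it.
It also fails if it takes over 210 s, if anything falls off the work surface, if the arm or the gripper's body presses on something with over 40 N, if the wrist force passes 120 N, or if a joint passes its speed limit or range.

## Robot

A 7-joint arm with a two-finger parallel gripper is mounted at the origin on a cart in front of the work surface, level with it; the furniture and walls round the work are solid. World frame = base frame: x ahead of the robot, y to its left, z up, the work surface at z = 0. Lengths are in mm, angles in rad, forces in N, time in s.
With the tool pointing down it reaches from about 400 to 875 mm from the base axis. Payload 4.4 kg.
Tool frame: the origin (TCP) lies on the centre line of the jaws, within the pads' length; the fingertips stand 25 mm ahead of it and the grasp point (between the pads) lies 6 mm ahead of it; x points along the fingers, y is the direction in which the jaws open and shut, and the axes are right-handed (so a half turn about x gives the same grasp; the last joint's range is limited). The gripper opens to 85 mm and grips with 20 to 120 N. Pads are 22 mm wide; open, the fingers measure 114 mm over their backs; the gripper's body (76 mm by 85 mm) begins 54 mm behind the grasp point. The pads swing forward as they close: fully open they stand 13 mm farther back than shut.
Start: joints at [1.15, 0.628, 0.038, 1.517, -0.027, 0.996, -0.02], TCP at [225.839, -609.52, 256.313] pointing down, gripper open.
Joint ranges: [-3.06, 3.06], [-0.37, 2.12], [-1.25, 1.32], [0.18, 2.47], [-1.1, 4.24], [0.23, 1.98], [-2.94, 2.94]. Speed limits (rad/s): [2.57, 2.57, 3.14, 3.14, 3.14, 3.14, 3.14].

## Interface

Orientations are given as [roll, pitch, yaw] about the fixed x, y, z axes, in that order (R = Rz(yaw) Ry(pitch) Rx(roll)).
In Python, from cell import * gives the robot as it stands. The module is installed in compiled form; this text tells all that it offers.
- The arm moves only by the tool jog_arm, never from a script. Its argument "series" is a list of rows, each a list of 3 entries, a list of its own where there are three numbers: the turn, a rotation vector about the tool's x, y, z in degrees, then the shift along the tool's x, y, z in mm, then the gripper's target within -1 to 1 (shut at 1, half-way at 0, fully open at -1). In form: [[[rx, ry, rz], [dx, dy, dz], hand], ...]. A call has 1 to 8 rows; each row shifts and turns the commanded pose from where the row before left it, along the tool's axes as they then stand; what a row does not reach is not made up. A row lasts 1/8 s, in which the tool goes at most 62.5 mm and 10.7 degrees, less where a joint would pass 70% of its speed; a pose out of reach is approached as far as the arm can. A call is refused whole if a number of a shift passes 62.5 or a number of a turn 10.7, either way. A call with a gripper value outside its range is refused whole. The fingers move at their own pace and stop on an object; the grip force is fixed at half the most. Time passes only in rows, so rows that do not move let the fingers close. It gives the time, the measured TCP pose, the force and the opening at its end, in the units of the state.
- read_state(): the state, without advancing time (a new reading comes with each control period).
- get_image(name): name is "scene" or "top" or "wrist"; returns a dict with "img" (384x512x3 uint8, red, green, blue), "range_z" (384x512 float32, mm along the optical axis (not along the pixel's ray), 0 where there is no reading), "fovy" (degrees; the focal length in pixels is half the picture's height over the tangent of half this angle, whatever the lens; pixels are square), "cx", "cy" (the principal point, pixels), "k1" (the pictures are not rectified: a ray, as slopes to the right and down, at radius r is drawn at 1 + k1 r^2 times it, then the intrinsics apply), "cam_to_world" (4x4, takes a point from camera to world coordinates). Camera axes: x right, y up, looking along -z (the intrinsics and any distortion apply to the point x, -y, -z); pixel columns grow to the right and rows downward; lengths in mm; the calibration is good to about 2 mm. A picture is of the moment at which its call begins.
- finish_job(): hands the job in, once; it reports no verdict.
The state is a dict: "clock": time; "qpos": joint angles; "qd": joint speeds; "tau": joint torques, N m; "eef_pos": TCP position; "tool_rot": TCP orientation; "force": force on the tool from outside, world axes, zero at the start; "torque": the same for the moment, N m; "width": finger opening in mm.
Only numpy, scipy, OpenCV 4.12 (cv2) and the standard library are available. Lean on these libraries where they do the work, as an engineer would, in place of code of your own. Each camera call takes 0.05 s, during which the arm holds its last target. There are 200 camera calls.

## Working session

There is one attempt and no reset: what is moved stays moved. The work goes in short steps, Python scripts to look and compute and a tool call to move; the robot and the scene stay as the last step left them, time stands still between calls to the robot, and variables do not carry over. Pictures are saved under pics/ and viewed, about 12 in all and at most 16, crops included, and the job is handed in when it is done.

Besides the shell and the picture viewer there is one more tool, called after ">>>" by a JSON object that holds its "fn" and its "kwargs", one argument or row to a line. jog_arm: Moves the arm, as the interface text tells. Its arguments: {"type":"object","properties":{"series":{"type":"array"}},"required":["series"]}

```bash
mkdir -p pics; ls
cat > h.py <<'E'
from cell import *
import numpy as np, cv2
from scipy.spatial.transform import Rotation as R
def grab(name,fn=None):
    d=get_image(name); np.savez('pics/%s.npz'%(fn or name),**{k:v for k,v in d.items()})
    if fn: cv2.imwrite('pics/%s.png'%fn,d['img'][:,:,::-1])
    return d
def load(fn):
    z=np.load('pics/%s.npz'%fn); return {k:z[k] for k in z}
def K(d):
    f=192/np.tan(np.radians(float(d['fovy']))/2); return np.array([[f,0,float(d['cx'])],[0,f,float(d['cy'])],[0,0,1]])
def slopes(d,uv):
    uv=np.array(uv,float).reshape(-1,1,2)
    return cv2.undistortPoints(uv,K(d),np.array([float(d['k1']),0,0,0,0]),None,None).reshape(-1,2)
def onplane(d,uv,z):
    s=slopes(d,uv); T=d['cam_to_world']; v=np.c_[s[:,0],-s[:,1],-np.ones(len(s))]@T[:3,:3].T; c=T[:3,3]
    return c+v*((z-c[2])/v[:,2])[:,None]
def cloud(d):
    H,W=d['range_z'].shape; u,v=np.meshgrid(np.arange(W),np.arange(H))
    s=slopes(d,np.c_[u.ravel(),v.ravel()]); z=d['range_z'].ravel()
    p=np.c_[s[:,0]*z,-s[:,1]*z,-z]; T=d['cam_to_world']
    w=p@T[:3,:3].T+T[:3,3]; w[z==0]=np.nan; return w.reshape(H,W,3)
def proj(d,P):
    T=np.linalg.inv(d['cam_to_world']); p=np.atleast_2d(P)@T[:3,:3].T+T[:3,3]
    s=np.c_[p[:,0]/-p[:,2],-p[:,1]/-p[:,2]]; r2=(s**2).sum(1,keepdims=True); s=s*(1+float(d['k1'])*r2)
    k=K(d); return s@k[:2,:2].T+k[:2,2]
E
python3 - <<'E'
from h import *
print(read_state())
for n in("scene","top"):
    d=grab(n,n+'0'); print(n,d['fovy'],d['k1'],d['cam_to_world'].round(2).tolist())
a=[cv2.imread('pics/%s0.png'%n) for n in("scene","top")]
E
```

```text
pics
{'clock': 0.0, 'qpos': array([ 1.15018385,  0.6293382 ,  0.03847621,  1.51836841, -0.02697166,
        0.99631001, -0.02000044]), 'qd': array([ 1.05439079e-03,  8.70861683e-05,  9.73726089e-05,  5.59254567e-04,
        1.18809427e-03, -7.99539595e-06,  5.38732268e-04]), 'tau': array([-3.03784700e-04, -5.63411415e+01,  1.22629479e+00, -1.93449408e+01,
        1.11411506e-02,  1.04032375e-02,  1.58858211e-05]), 'eef_pos': array([ 225.61976911, -608.96735977,  255.39469557]), 'tool_rot': array([-1.53470012,  1.56889108,  1.96169227]), 'force': array([ 0.31876775, -0.73788263,  0.13040234]), 'torque': array([ 0.04909757, -0.02267499, -0.02939596]), 'width': 85.30782459957851}
scene 50.10171978519306 -0.10578257327620177 [[-0.84, 0.26, -0.48, 7.6], [-0.54, -0.43, 0.72, 819.67], [-0.02, 0.86, 0.5, 717.07], [0.0, 0.0, 0.0, 1.0]]
top 53.42276144713498 0.024461256759223594 [[0.02, 0.99, -0.1, 476.96], [-1.0, 0.02, -0.0, -80.17], [0.0, 0.1, 0.99, 1136.19], [0.0, 0.0, 0.0, 1.0]]
```

View pics/top0.png

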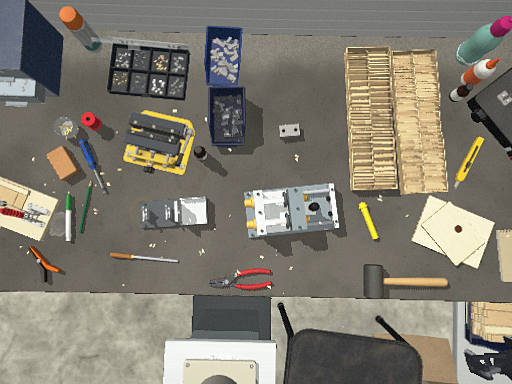

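View pics/scene0.png

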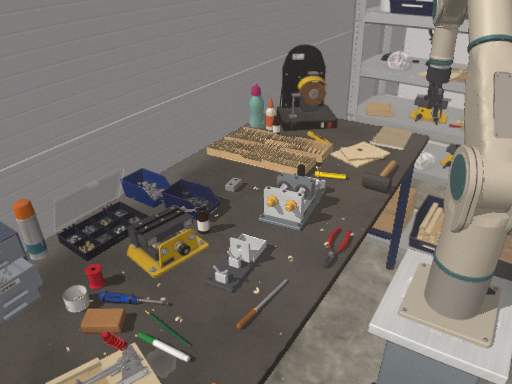

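Top view: feeder at (292,210) with the brass nozzles to the left and the knob at (314,207). The clearing block is at (174,212), stop plate and tray to the right. The rod is at (145,258) with its handle to the left. The bottle is at (200,153) and the gauge block at (289,130).
Look-alikes: the yellow tube (369,221) is to be left alone. For the rod: screwdriver (92,165), pencil (86,205) and marker (68,215). Rod = brown handle plus steel shaft at (145,258). Tubes = the clear ones inside the feeder.

Next I measure and take one close crop.

Run:
```python
from h import *
d=load('top0'); c=cloud(d)
im=cv2.imread('pics/top0.png')
cv2.imwrite('pics/crop0.png',cv2.resize(im[170:275,100:350],None,fx=3.2,fy=3.2,interpolation=cv2.INTER_CUBIC))
# height layers
for nm,(v0,v1,u0,u1) in dict(feeder=(175,250,235,350),clear=(190,235,130,215),rod=(248,270,105,182)).items():
    p=c[v0:v1,u0:u1].reshape(-1,3); p=p[~np.isnan(p[:,0])]
    for lo,hi in [(3,9),(9,16),(10,20),(25,40),(60,80),(85,105),(110,130)]:
        q=p[(p[:,2]>lo)&(p[:,2]<hi)]
        if len(q)>15:
            r=cv2.minAreaRect(q[:,:2].astype(np.float32)); print(nm,lo,hi,len(q),np.round(q[:,2].mean(),1),np.round(r[0],1),np.round(r[1],1),round(r[2],2))
```

```text
feeder 3 9 666 4.4 [ 526.8 -202.4] [219.2 340.7] 1.37
feeder 9 16 1033 12.6 [ 517.5 -207.9] [164.7 285.4] 7.0
feeder 10 20 1060 13.2 [ 530.  -193.1] [135.5 259. ] 7.33
feeder 25 40 834 35.6 [ 534.6 -206.4] [125.2 234.1] 6.3
feeder 60 80 362 76.4 [ 523.  -152.4] [111.3 176.7] 8.57
feeder 85 105 1153 96.3 [ 526.7 -164.4] [119.6 170.4] 7.37
feeder 110 130 58 119.1 [ 536.9 -248.2] [18.9 20.2] 1.02
clear 3 9 481 5.4 [517.6 154.5] [130.2 250.3] 1.34
clear 9 16 1208 12.2 [515.7 146. ] [ 79.6 194.5] 5.3
clear 10 20 1159 12.9 [515.6 146.3] [ 79.2 194.1] 4.88
clear 25 40 158 32.2 [517.1 140.7] [ 75.5 180.1] 4.11
clear 60 80 73 69.6 [516.6 129.7] [53.3  8.6] 4.68
rod 3 9 300 4.8 [380.  232.3] [ 60.6 222.7] 1.2
rod 9 16 133 12.3 [382.3 229.1] [189.7  13.3] 84.91
rod 10 20 135 13.5 [382.4 229.5] [190.6  13.3] 84.91
```

View pics/crop0.png

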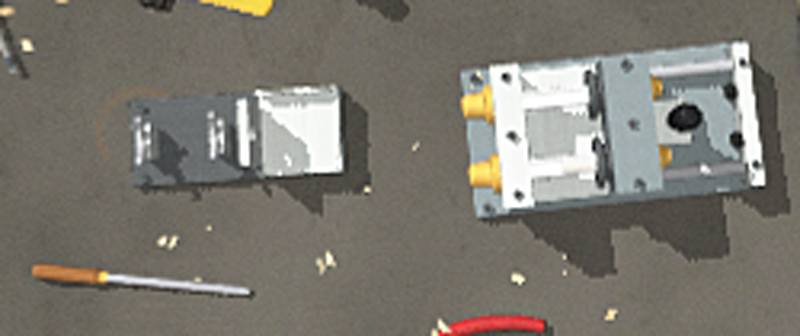

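The crop confirms the choice: two clear tubes in the feeder at about (560,100) and (560,165), knob at (685,118), and V-rests at (145,140) and (218,135). The rod has its handle at (65,272) and its tip at (250,292). Next I refine the feeder pose and print the tool deltas.

```bash
cat >> h.py <<'E'
def pose(p,yaw): # feature frame
    c,s=np.cos(np.radians(yaw)),np.sin(np.radians(yaw)); return np.array(p,float),np.array([[c,-s,0],[s,c,0],[0,0,1]])
def tool():
    s=read_state(); return s,s['eef_pos'],R.from_euler('xyz',s['tool_rot']).as_matrix()
def delta(goal_grasp,yaw,pitch=0,flip=None):
    """tool-frame shift/turn bringing the grasp point (6 ahead of TCP) to goal, tool down, jaws along frame x"""
    s,p,M=tool(); _,F=pose([0,0,0],yaw); out=[]
    for sg in (1,-1):
        G=np.c_[[0,0,-1],sg*F[:,0],-sg*F[:,1]]
        rv=R.from_matrix(M.T@G).as_rotvec(degrees=True); out.append((np.linalg.norm(rv),rv,G,sg))
    n,rv,G,sg=min(out,key=lambda o:o[0])
    w=np.array(goal_grasp)-G[:,0]*6-p
    print('turn',rv.round(2),'sign',sg,'| shift in present tool axes',(M.T@w).round(1),'| in goal axes',(G.T@w).round(1)); return rv,G.T@w
E
python3 - <<'E'
from h import *
d=load('top0'); c=cloud(d)
p=c[175:250,235:350].reshape(-1,3); p=p[~np.isnan(p[:,0])]
a=np.radians(7.3);X=np.array([np.cos(a),np.sin(a)]);Y=np.array([-np.sin(a),np.cos(a)])
for lo,hi in((90,97),(97,105),(110,130)):
    q=p[(p[:,2]>lo)&(p[:,2]<hi)]; print(lo,len(q),q[:,2].mean())
    r=q[:,:2]-[530,-193]; print('x',np.percentile(r@X,[0,2,50,98,100]).round(1),'y',np.percentile(r@Y,[0,2,10,50,90,98,100]).round(1))
    
    for sel in ((r@Y>50),(r@Y<20)):
        if sel.sum()>30: rr=cv2.minAreaRect(q[sel][:,:2].astype(np.float32)); print(np.round(rr[0],1),np.round(rr[1],1),rr[2])
s,pp,M=tool(); print(pp,M.round(3))
delta([536.9,-248.2,250],7.3)
E
```

```text
90 586 94.29726414973348
x [-58.8 -55.3   0.3  55.8  58. ] y [-49.  -31.6 -28.3 -10.4   6.8  19.9 108.6]
[ 532.  -207.4] [115.7  68.9] 7.433370113372803
97 479 100.47440247804892
x [-59.5 -56.7  -1.2  57.   60.1] y [-56.4 -31.4 -11.8  87.8 100.5 102.9 103.4]
[ 518.7 -102.8] [119.6  24.9] 7.450721263885498
[ 531.3 -217.6] [110.8  63.7] 7.402792930603027
110 58 119.0567621970894
x [-10.   -9.7   0.1   9.3   9.8] y [-66.2 -65.9 -64.3 -56.1 -49.1 -46.7 -45.5]
[ 536.9 -248.2] [18.9 20.2] 1.0237334966659546
[ 225.66019263 -608.99900195  255.4717054 ] [[-0.001  0.347 -0.938]
 [ 0.002 -0.938 -0.347]
 [-1.    -0.002 -0.   ]]
turn [-7.697e+01 -7.000e-02  8.000e-02] sign 1 | shift in present tool axes [-1.000e-01 -2.302e+02 -4.172e+02] | in goal axes [  -0.5  354.6 -318.3]
```

>>> {"fn": "jog_arm", "kwargs": {
  "series": [
    [[-9.6,0,0],[0,0,0],-1],
    [[-9.6,0,0],[0,0,0],-1],
    [[-9.6,0,0],[0,0,0],-1],
    [[-9.6,0,0],[0,0,0],-1],
    [[-9.6,0,0],[0,0,0],-1],
    [[-9.6,0,0],[0,0,0],-1],
    [[-9.6,0,0],[0,0,0],-1],
    [[-9.8,0,0],[0,0,0],-1]
  ]
}}

```text
clock: 1.1
eef_pos: [225.6, -609.2, 255.8]
tool_rot: [-2.84, 1.57, 2.006]
force: [-0.5, -0.0, 0.1]
width: 85.2
```

>>> {"fn": "jog_arm", "kwargs": {
  "series": [
    [[0,0,0],[0,40,-36],-1],
    [[0,0,0],[0,40,-36],-1],
    [[0,0,0],[0,40,-36],-1],
    [[0,0,0],[0,40,-36],-1],
    [[0,0,0],[0,40,-36],-1],
    [[0,0,0],[0,40,-36],-1],
    [[0,0,0],[0,40,-36],-1],
    [[0,0,0],[0,40,-36],-1]
  ]
}}

```text
clock: 2.1
eef_pos: [507.2, -281.7, 256.0]
tool_rot: [-1.881, 1.57, 2.959]
force: [0.6, -1.5, 0.3]
width: 85.3
```

Run:
```python
from h import *
delta([537.3,-248.9,150],7.44)
d=grab('wrist','w1'); print(d['cam_to_world'].round(2).tolist(), d['fovy'])
```

```text
turn [-0.13 -0.01  0.03] sign 1 | shift in present tool axes [100.   34.1 -28.7] | in goal axes [100.   34.1 -28.6]
[[0.99, -0.12, -0.04, 499.06], [0.13, 0.95, 0.29, -205.96], [-0.0, -0.29, 0.96, 374.08], [0.0, 0.0, 0.0, 1.0]] 61.92946511620048
```

View pics/w1.png

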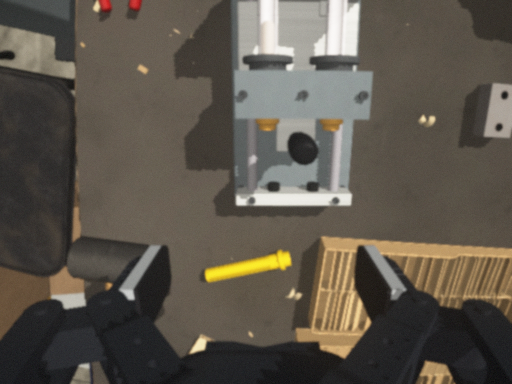

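Wrist view: carriage block at (303,95), knob at (303,148), tubes at the top edge at (266,40) and (334,40). I measure the knob and block here to cross-check the top view.

Run:
```python
from h import *
d=load('w1'); c=cloud(d)
p=c[40:215,225:385].reshape(-1,3); p=p[~np.isnan(p[:,0])]
for lo,hi in((88,98),(112,130)):
    q=p[(p[:,2]>lo)&(p[:,2]<hi)]; rr=cv2.minAreaRect(q[:,:2].astype(np.float32)); print(lo,len(q),q[:,2].mean(),np.round(rr[0],1),np.round(rr[1],1),rr[2])
```

```text
88 7006 94.24259034890459 [ 534.4 -210.4] [116.6  80.6] 7.42417049407959
112 595 118.60611150344117 [ 538.6 -247.2] [21.4 22.3] 8.129645347595215
```

>>> {"fn": "jog_arm", "kwargs": {
  "series": [
    [[0,0,0],[0,35,-29],-1],
    [[0,0,0],[38,0,0],-1],
    [[0,0,0],[38,0,0],-1],
    [[0,0,0],[38,0,0],-1],
    [[0,0,0],[38,0,0],-1],
    [[0,0,0],[0,0,0],1],
    [[0,0,0],[0,0,0],1],
    [[0,0,0],[0,0,0],1]
  ]
}}

```text
clock: 3.15
eef_pos: [538.7, -250.3, 106.1]
tool_rot: [1.063, 1.568, -0.38]
force: [0.6, 0.1, 1.7]
width: 32.3
```

>>> {"fn": "jog_arm", "kwargs": {
  "series": [
    [[0,0,0],[0,0,0],1],
    [[0,0,0],[0,0,0],1],
    [[0,0,0],[0,0,0],1],
    [[0,0,0],[0,0,15],1],
    [[0,0,0],[0,0,15],1]
  ]
}}

```text
clock: 3.78
eef_pos: [541.4, -277.5, 106.3]
tool_rot: [3.136, 1.569, 1.695]
force: [-2.8, 5.0, 8.7]
width: 22.9
```

>>> {"fn": "jog_arm", "kwargs": {
  "series": [
    [[0,0,0],[0,0,15],1],
    [[0,0,0],[0,0,12],1],
    [[0,0,0],[0,0,6],1],
    [[0,0,0],[0,0,4],1],
    [[0,0,0],[0,0,3],1],
    [[0,0,0],[0,0,2],1],
    [[0,0,0],[0,0,0],1]
  ]
}}

```text
clock: 4.65
eef_pos: [546.8, -319.9, 106.3]
tool_rot: [2.815, 1.57, 1.372]
force: [-2.1, 4.1, 7.4]
width: 22.8
```

>>> {"fn": "jog_arm", "kwargs": {
  "series": [
    [[0,0,0],[0,0,2],1],
    [[0,0,0],[0,0,2],1],
    [[0,0,0],[0,0,0],1]
  ]
}}

```text
clock: 5.03
eef_pos: [546.9, -320.0, 106.3]
tool_rot: [-2.93, 1.564, 1.913]
force: [-4.6, 10.3, 11.6]
width: 22.7
```

>>> {"fn": "jog_arm", "kwargs": {
  "series": [
    [[0,0,0],[0,0,-4],-1],
    [[0,0,0],[0,0,0],-1],
    [[0,0,0],[0,0,0],-1],
    [[0,0,0],[-40,0,0],-1],
    [[0,0,0],[-40,0,0],-1],
    [[0,0,0],[-30,0,-30],-1],
    [[0,0,0],[0,0,-30],-1],
    [[0,0,0],[0,0,0],-1]
  ]
}}

```text
clock: 6.02
eef_pos: [539.4, -259.3, 215.1]
tool_rot: [2.159, 1.57, 0.719]
force: [0.0, -0.3, -0.1]
width: 85.1
```

Run:
```python
from h import *
d=grab('wrist','w2'); c=cloud(d); t=grab('top','top1'); 
s,p,M=tool(); print(p,M.round(3))
for nm,c in (('wrist',c),('top',cloud(t)[175:250,235:350])):
    p=c.reshape(-1,3); p=p[~np.isnan(p[:,0])]; p=p[(abs(p[:,0]-535)<75)&(p[:,1]<-60)&(p[:,1]>-380)]
    q=p[(p[:,2]>110)&(p[:,2]<130)]; rr=cv2.minAreaRect(q[:,:2].astype(np.float32)); print(nm,'knob',len(q),np.round(rr[0],1),np.round(rr[1],1))
    q=p[(p[:,2]>91)&(p[:,2]<97)&(p[:,1]<-190)]; rr=cv2.minAreaRect(q[:,:2].astype(np.float32)); print('block',len(q),np.round(rr[0],1),np.round(rr[1],1),rr[2])
    q=p[(p[:,2]>97)&(p[:,2]<104)&(p[:,1]>-190)]; rr=cv2.minAreaRect(q[:,:2].astype(np.float32)); print('head',len(q),np.round(rr[0],1),np.round(rr[1],1),rr[2])
```

```text
[ 539.01728301 -262.5249424   214.36454668] [[ 0.     0.992  0.127]
 [-0.001  0.127 -0.992]
 [-1.    -0.     0.001]]
wrist knob 675 [ 547.5 -316.2] [23.3 21.1]
block 7186 [ 542.7 -278.3] [116.2  78.1] 7.379816055297852
head 0 [0. 0.] [0. 0.] 0.0
top knob 0 [0. 0.] [0. 0.]
block 280 [ 538.5 -259.3] [115.5  36.9] 8.917703628540039
head 363 [ 518.7 -102.8] [119.6  25. ] 7.336922645568848
```

View pics/w2.png

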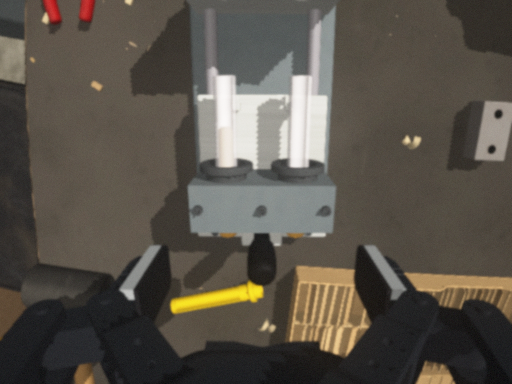

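Wrist view: tube 1 at (225,120), tube 2 at (300,120), collars at (226,170) and (298,170). Tube 1 looks tan between rows 110 and 165. I check the colour profile along both tubes.

Run:
```python
from h import *
d=load('w2'); im=d['img'].astype(float)
for v in range(72,172,6):
    print(v,[im[v:v+5,u-3:u+4].mean((0,1)).round(0).tolist() for u in (226,300)], [float(np.nanmedian(cloud_row)) for cloud_row in ()])
t=load('top1'); c=cloud(t)
cv2.imwrite('pics/crop1.png',np.hstack([cv2.resize(x,(400,560),interpolation=cv2.INTER_CUBIC) for x in (d['img'][65:185,180:350,::-1],)]+[cv2.resize(t['img'][180:245,235:300,::-1],(400,560),interpolation=cv2.INTER_CUBIC)]))
```

```text
72 [[147.0, 147.0, 145.0], [143.0, 143.0, 141.0]] []
78 [[242.0, 240.0, 238.0], [241.0, 238.0, 236.0]] []
84 [[244.0, 241.0, 240.0], [241.0, 238.0, 236.0]] []
90 [[244.0, 242.0, 240.0], [241.0, 238.0, 236.0]] []
96 [[245.0, 242.0, 241.0], [243.0, 240.0, 238.0]] []
102 [[244.0, 242.0, 240.0], [242.0, 239.0, 237.0]] []
108 [[245.0, 243.0, 241.0], [242.0, 239.0, 237.0]] []
114 [[247.0, 245.0, 243.0], [243.0, 239.0, 238.0]] []
120 [[247.0, 245.0, 244.0], [242.0, 239.0, 237.0]] []
126 [[239.0, 233.0, 226.0], [242.0, 239.0, 236.0]] []
132 [[238.0, 231.0, 223.0], [240.0, 237.0, 235.0]] []
138 [[238.0, 231.0, 223.0], [240.0, 236.0, 234.0]] []
144 [[238.0, 231.0, 222.0], [238.0, 235.0, 233.0]] []
150 [[237.0, 230.0, 222.0], [237.0, 234.0, 231.0]] []
156 [[237.0, 230.0, 221.0], [233.0, 229.0, 226.0]] []
162 [[232.0, 225.0, 215.0], [225.0, 220.0, 218.0]] []
168 [[98.0, 98.0, 95.0], [99.0, 99.0, 97.0]] []
```

View pics/crop1.png

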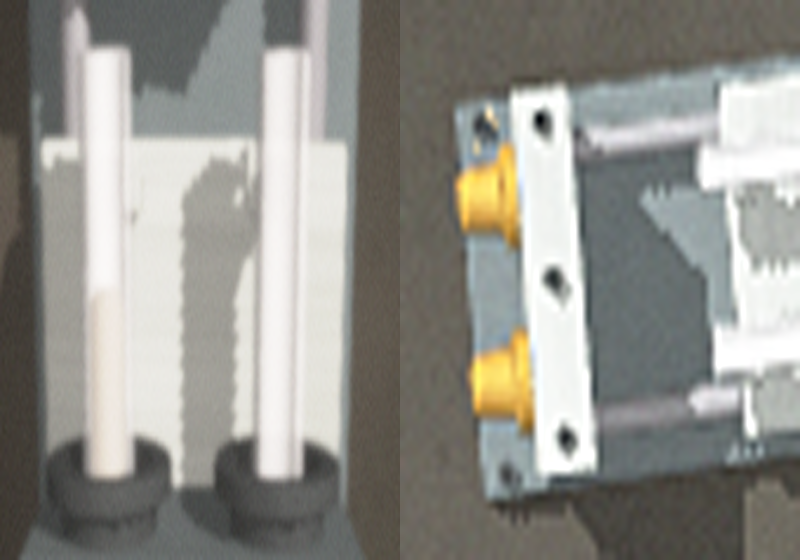

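Dowel in tube 1 only: its tan upper end is at crop (105,290) and it runs down into the collar. Tube 2 is uniformly clear, so it stays in place. Moving astride tube 1 with the jaws part-closed.

>>> {"fn": "jog_arm", "kwargs": {
  "series": [
    [[0,0,0],[0,-15,-22],0.2],
    [[0,0,0],[0,-15,-23],0.2],
    [[0,0,0],[0,0,0],0.2],
    [[0,0,0],[0,0,0],0.2],
    [[0,0,0],[0,0,0],0.2],
    [[0,0,0],[35,0,0],0.2],
    [[0,0,0],[0,0,0],0.2]
  ]
}}

```text
clock: 7.0
eef_pos: [502.1, -221.1, 177.4]
tool_rot: [-2.023, 1.566, 2.817]
force: [-0.7, 0.8, 1.0]
width: 34.4
```

```bash
cat >> h.py <<'E'
FX=np.array([.9917,.1288,0]);FY=np.array([-.1288,.9917,0])
def fc(p): return np.array([np.dot(p,FX),np.dot(p,FY),p[2]]).round(1)
E
python3 - <<'E'
from h import *
s,p,M=tool(); print(fc(p),s['width'],M[:,1].round(4))
d=load('w2')
for uv,z in (((226,75),79),((300,75),79),((226,120),79),((300,120),79),((226,165),79),((300,165),79)): print(uv,fc(onplane(d,[uv],z)[0]))
c=cloud(d); q=c[:,:,:].reshape(-1,3); q=q[~np.isnan(q[:,0])]
q=q[(q[:,2]>91)&(q[:,2]<97)]; Y=q@FY;X=q@FX; m=abs(X-501)<10; print('block top Y',np.percentile(Y[m],[1,50,99]),'X',np.percentile(X,[1,99]))
E
```

```text
[ 469.4 -283.9  177.4] 34.392447614554136 [ 0.9919  0.1269 -0.0044]
(226, 75) [ 475.5 -237.5   79. ]
(300, 75) [ 531.6 -237.4   79. ]
(226, 120) [ 474.7 -271.3   79. ]
(300, 120) [ 532.6 -271.2   79. ]
(226, 165) [ 473.6 -307.4   79. ]
(300, 165) [ 533.8 -307.3   79. ]
block top Y [-376.50226576 -339.30228283 -320.06010561] X [445.66227291 559.04845588]
```

>>> {"fn": "jog_arm", "kwargs": {
  "series": [
    [[0,0,0],[35,1.5,0],0.2],
    [[0,0,0],[35,0,0],0.2],
    [[0,0,0],[31,0,0],0.2],
    [[0,0,0],[0,0,0],0.2]
  ]
}}

```text
clock: 7.5
eef_pos: [504.3, -220.6, 77.3]
tool_rot: [-1.989, 1.568, 2.851]
force: [0.2, 0.3, 1.3]
width: 34.2
```

>>> {"fn": "jog_arm", "kwargs": {
  "series": [
    [[0,0,0],[0,0,5],0.2],
    [[0,0,0],[0,0,4],0.2],
    [[0,0,0],[0,0,2],0.2],
    [[0,0,0],[0,0,2],0.2],
    [[0,0,0],[0,0,0],0.2]
  ]
}}

```text
clock: 8.12
eef_pos: [506.7, -233.8, 78.5]
tool_rot: [1.123, 1.57, -0.32]
force: [0.1, 0.5, -1.4]
width: 34.2
```

Run:
```python
from h import *
s,p,M=tool(); print(fc(p),s['width'],fc(s['force']))
```

```text
[ 472.4 -297.1   78.5] 34.22979979445653 [ 0.2  0.5 -1.4]
```

>>> {"fn": "jog_arm", "kwargs": {
  "series": [
    [[0,0,0],[0,0,2],0.2],
    [[0,0,0],[0,0,2],0.2],
    [[0,0,0],[0,0,0],0.2]
  ]
}}

```text
clock: 8.5
eef_pos: [507.3, -237.9, 78.3]
tool_rot: [0.566, 1.57, -0.877]
force: [-0.5, 1.2, 0.9]
width: 34.0
```

>>> {"fn": "jog_arm", "kwargs": {
  "series": [
    [[0,0,0],[0,0,2],0.2],
    [[0,0,0],[0,0,1],0.2],
    [[0,0,0],[0,0,0],0.2]
  ]
}}

```text
clock: 8.88
eef_pos: [507.5, -240.2, 78.3]
tool_rot: [-2.981, 1.57, 1.859]
force: [-0.8, 4.4, 2.6]
width: 34.1
```

>>> {"fn": "jog_arm", "kwargs": {
  "series": [
    [[0,0,0],[0,0,2],0.2],
    [[0,0,0],[0,0,1],0.2],
    [[0,0,0],[0,0,0],0.2]
  ]
}}

```text
clock: 9.25
eef_pos: [507.6, -240.4, 78.3]
tool_rot: [-2.875, 1.567, 1.967]
force: [-3.2, 11.0, 5.1]
width: 34.1
```

>>> {"fn": "jog_arm", "kwargs": {
  "series": [
    [[0,0,0],[0,0,2],0.2],
    [[0,0,0],[0,0,0],0.2],
    [[0,0,0],[0,0,0],0.2]
  ]
}}

```text
clock: 9.62
eef_pos: [507.5, -240.5, 78.3]
tool_rot: [-2.857, 1.564, 1.986]
force: [-3.2, 13.1, 6.9]
width: 34.2
```

Run:
```python
from h import *
d=grab('top','t2')
s,p,M=tool(); print(fc(p),fc(s['force']))
cv2.imwrite('pics/t2c.png',cv2.resize(d['img'][175:250,235:350,::-1],None,fx=6,fy=6,interpolation=cv2.INTER_CUBIC))
```

```text
[ 472.3 -303.9   78.3] [-0.6 14.1  5.9]
```

View pics/t2c.png

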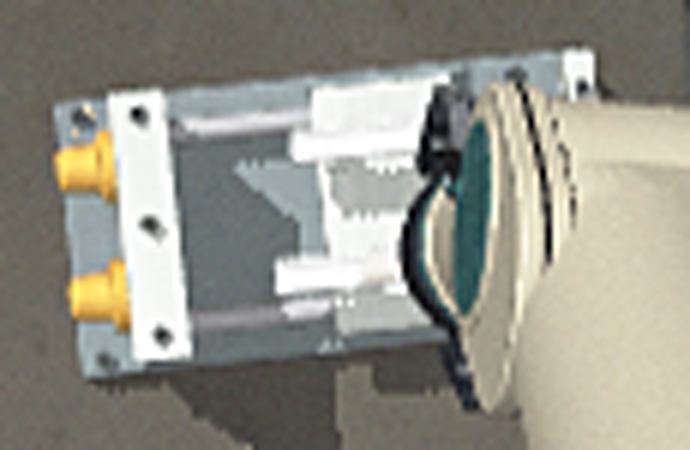

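Tube 1's end moved from about x=51 to 46 px in the unscaled crop, roughly 15 mm, while tube 2 stayed put, so tube 1 popped loose. Backing off, then gripping ahead of the tube's middle.

>>> {"fn": "jog_arm", "kwargs": {
  "series": [
    [[0,0,0],[0,0,-15],0.2],
    [[0,0,0],[0,0,-15],0.2],
    [[0,0,0],[2,-1,-14],0.2],
    [[0,0,0],[0,0,0],0.2]
  ]
}}

```text
clock: 10.18
eef_pos: [501.4, -200.8, 76.2]
tool_rot: [-2.006, 1.57, 2.837]
force: [0.1, -0.0, 0.7]
width: 34.2
```

Run:
```python
from h import *
s,p,M=tool(); print(fc(p),fc(s['force']),M.round(4))
```

```text
[ 471.4 -263.7   76.2] [ 0.1 -0.1  0.7] [[-6.000e-04  9.916e-01  1.297e-01]
 [ 2.000e-04  1.297e-01 -9.916e-01]
 [-1.000e+00 -6.000e-04 -3.000e-04]]
```

Well placed. Grip, then draw out by 35 mm (middle from 42 to 77).

>>> {"fn": "jog_arm", "kwargs": {
  "series": [
    [[0,0,0],[0,0,0],1],
    [[0,0,0],[0,0,0],1],
    [[0,0,0],[0,0,0],1],
    [[0,0,0],[0,0,0],1],
    [[0,0,0],[0,0,-10],1],
    [[0,0,0],[0,0,-15],1],
    [[0,0,0],[0,0,-11],1],
    [[0,0,0],[0,0,0],1]
  ]
}}

```text
clock: 11.18
eef_pos: [497.2, -163.6, 76.8]
tool_rot: [2.634, 1.57, 1.194]
force: [0.5, 1.2, 6.9]
width: 16.5
```

Run:
```python
from h import *
s,p,M=tool(); print(fc(p),fc(s['force']),s['width'])
d=grab('wrist','w3')
for n in ('w3',): cv2.imwrite('pics/w3c.png',d['img'][:,:,::-1])
```

```text
[ 472.  -226.3   76.8] [0.6 1.1 6.9] 16.46956279853258
```

View pics/w3c.png

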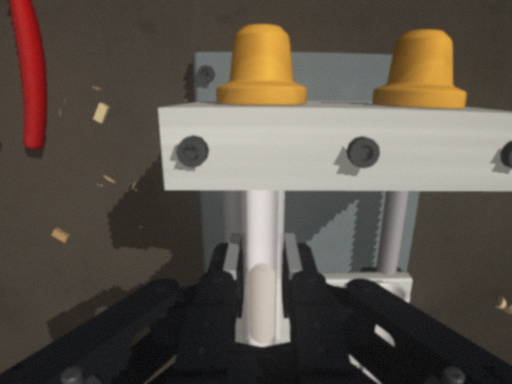

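Wrist view: tube 1 is gripped between the pads, with its plain end just short of the head (262,195) and the tan dowel at (262,300). Lifting and carrying it towards the clearing block.

>>> {"fn": "jog_arm", "kwargs": {
  "series": [
    [[0,0,0],[-8,0,0],1],
    [[0,0,0],[-20,0,0],1],
    [[0,0,0],[-35,0,0],1],
    [[0,0,0],[-40,0,0],1],
    [[0,0,0],[-12,0,0],1]
  ]
}}

```text
clock: 11.85
eef_pos: [497.7, -165.5, 193.3]
tool_rot: [1.357, 1.568, -0.086]
force: [0.8, -0.6, -0.7]
width: 17.0
```

>>> {"fn": "jog_arm", "kwargs": {
  "series": [
    [[0,0,0],[0,8,-36],1],
    [[0,0,0],[0,8,-36],1],
    [[0,0,0],[0,8,-36],1],
    [[0,0,0],[0,8,-36],1],
    [[0,0,0],[0,8,-36],1],
    [[0,0,0],[0,8,-36],1],
    [[0,0,0],[0,8,-36],1],
    [[0,0,0],[0,2,-36],1]
  ]
}}

```text
clock: 12.85
eef_pos: [516.9, 128.2, 190.2]
tool_rot: [-1.585, 1.569, -3.027]
force: [0.7, 0.1, -1.1]
width: 16.8
```

>>> {"fn": "jog_arm", "kwargs": {
  "series": [
    [[2.5,0,0],[0,0,0],1],
    [[0,0,0],[0,0,0],1]
  ]
}}

```text
clock: 13.1
eef_pos: [516.9, 126.1, 190.5]
tool_rot: [-1.062, 1.568, -2.548]
force: [-0.6, -0.6, -1.1]
width: 17.1
```

Run:
```python
from h import *
s,p,M=tool(); print(p,s['force'],s['width'],M.round(4))
d=grab('wrist','w4'); cl={'w':cloud(d),'t':cloud(load('top0'))}
for n,c in cl.items():
    q=c.reshape(-1,3); q=q[~np.isnan(q[:,0])]; q=q[(abs(q[:,0]-515)<70)&(q[:,1]>30)&(q[:,1]<260)]
    for lo,hi in((66,73),(8,14),(46,56)):
        r=q[(q[:,2]>lo)&(q[:,2]<hi)]; 
        if len(r)>10: rr=cv2.minAreaRect(r[:,:2].astype(np.float32)); print(n,lo,len(r),np.round(rr[0],1),np.round(rr[1],1),rr[2])
```

```text
[516.90125143 126.14079951 190.50241415] [-0.60585138 -0.61099972 -1.14331743] 17.083811669141312 [[-0.0021  0.9964  0.0843]
 [-0.0014  0.0843 -0.9964]
 [-1.     -0.0022  0.0012]]
w 66 311 [519.3 133. ] [55.5  8.4] 4.634857177734375
w 8 10663 [517.3 151.7] [ 80.6 192.3] 5.22096061706543
w 46 639 [515.  183.2] [55.9 97.1] 4.736467361450195
t 66 54 [516.6 130.1] [53.2  8.6] 3.7866623401641846
t 8 1078 [515.9 146. ] [ 79.6 194.6] 5.1514973640441895
t 46 51 [509.5 175.2] [ 53.8 103.7] 9.163963317871094
```

View pics/w4.png

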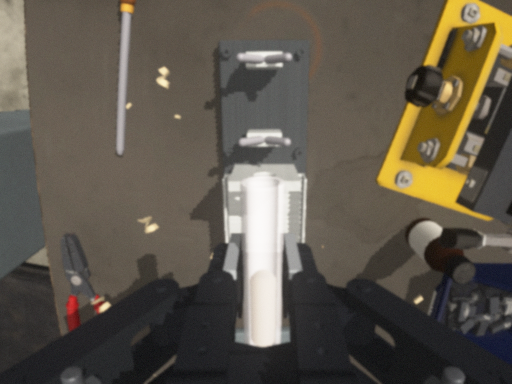

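Wrist view: tube held at (263,230), V-rests at (264,58) and (265,140), stop plate and tray under the tube, rod at the upper left with its tip at (120,153). I check the tube's end offset from the TCP.

```bash
cat >> h.py <<'E'
BX=np.array([.9964,.0845,0]);BY=np.array([-.0845,.9964,0]); BO=np.array([516.5,134.4,0])
def bc(p): p=np.array(p)-BO; return np.array([p@BX,p@BY,p[2]]).round(1)
E
python3 - <<'E'
from h import *
d=load('w4'); s,p,M=tool(); g=d['img'].astype(int).mean(2)
print('TCP block',bc(p))
print([ (v,int(g[v,256:270].mean())) for v in range(160,186,2)])
print([int(x) for x in g[200,235:295:2]])
for v in (172,176): 
  for z in (193,184): print(v,z,bc(onplane(d,[(263,v)],z)[0]))
for u,v in((264,140),(264,58)): print(bc(onplane(d,[(u,v)],51)[0]))
c=cloud(d); 
for v0,v1 in((45,70),(128,150)):
    q=c[v0:v1,230:300].reshape(-1,3); q=q[q[:,2]>30]; b=np.array([bc(x) for x in q]); print(np.percentile(b,[2,50,98],axis=0).tolist())
E
```

```text
TCP block [ -0.   -8.9 190.7]
[(160, 86), (162, 97), (164, 142), (166, 175), (168, 186), (170, 187), (172, 221), (174, 231), (176, 235), (178, 241), (180, 241), (182, 244), (184, 245)]
[172, 186, 180, 159, 167, 181, 214, 232, 241, 245, 247, 248, 248, 249, 247, 247, 245, 243, 239, 231, 219, 221, 244, 245, 241, 236, 231, 202, 166, 166]
172 193 [  1.4  39.4 193. ]
172 184 [  1.4  37.2 184. ]
176 193 [  1.4  37.9 193. ]
176 184 [  1.4  35.5 184. ]
[ 2.2 30.7 51. ]
[ 2.1 93.2 51. ]
[[-17.498, 87.8, 34.7], [1.4, 93.15, 41.7], [20.998, 99.3, 52.998000000000005]]
[[-17.088, 23.2, 34.112], [2.3, 30.1, 40.7], [21.6, 35.1, 52.976]]
```

>>> {"fn": "jog_arm", "kwargs": {
  "series": [
    [[0,0,0],[0,0.4,-40],1],
    [[0,0,0],[0,0,-40],1],
    [[0,0,0],[0,0,0],1],
    [[0,0,0],[40,0,0],1],
    [[0,0,0],[40,0,0],1],
    [[0,0,0],[30,0,0],1],
    [[0,0,0],[14,0,0],1],
    [[0,0,0],[0,0,0],1]
  ]
}}

```text
clock: 14.15
eef_pos: [511.3, 205.0, 66.7]
tool_rot: [-0.87, 1.569, -2.358]
force: [-0.4, -0.9, -0.1]
width: 17.0
```

Run:
```python
from h import *
s,p,M=tool(); print(bc(p),s['force'].round(1),M.round(3)); d=grab('wrist','w5'); grab('scene','s5')
```

```text
[ 0.8 70.8 66.7] [-0.4 -0.9 -0.1] [[-0.002  0.997  0.083]
 [-0.002  0.083 -0.997]
 [-1.    -0.002  0.001]]
```

View pics/w5.png

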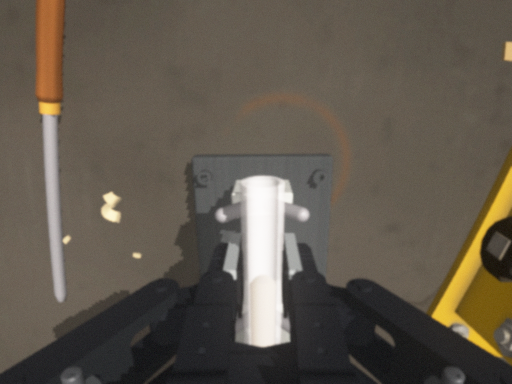

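Wrist view: the tube is centred between the V-rest pins (222,214) and (304,213), with the rod to the left. Lowering.

>>> {"fn": "jog_arm", "kwargs": {
  "series": [
    [[0,0,0],[5,-0.4,0],1],
    [[0,0,0],[3,0,0],1],
    [[0,0,0],[1.5,0,0],1],
    [[0,0,0],[0,0,0],1]
  ]
}}

```text
clock: 14.75
eef_pos: [511.2, 206.5, 57.8]
tool_rot: [1.514, 1.571, 0.028]
force: [0.5, 0.0, -0.8]
width: 16.7
```

>>> {"fn": "jog_arm", "kwargs": {
  "series": [
    [[0,0,0],[1.5,0,0],1],
    [[0,0,0],[0,0,0],1]
  ]
}}

```text
clock: 15.0
eef_pos: [511.4, 206.6, 56.6]
tool_rot: [1.761, 1.57, 0.274]
force: [0.2, -0.0, 2.1]
width: 16.5
```

>>> {"fn": "jog_arm", "kwargs": {
  "series": [
    [[0,0,0],[0,0,0],0.2],
    [[0,0,0],[0,0,0],0.1],
    [[0,0,0],[0,0,0],0.1],
    [[0,0,0],[-20,0,0],0.1],
    [[0,0,0],[-40,0,0],-0.5],
    [[0,0,0],[-40,0,0],-0.5],
    [[0,0,0],[-30,-30,0],-0.5],
    [[10,0,0],[0,0,0],-0.5]
  ]
}}

```text
clock: 16.0
eef_pos: [480.3, 204.3, 188.5]
tool_rot: [2.359, 1.568, 0.694]
force: [0.0, -0.2, 0.1]
width: 64.1
```

```bash
cat >> h.py <<'E'
def rod(d,z=None):
    c=cloud(d); im=d['img']; hsv=cv2.cvtColor(im,cv2.COLOR_RGB2HSV)
    q=c.reshape(-1,3); h=hsv.reshape(-1,3)
    reg=(np.abs(q[:,0]-385)<60)&(q[:,1]>100)&(q[:,1]<360)&(q[:,2]>2.5)&(q[:,2]<25)
    hd=reg&(h[:,0]<18)&(h[:,1]>120)&(h[:,2]>50); out=[]
    for n,m in(('handle',hd),('all',reg)):
        M=(m.reshape(c.shape[:2])*255).astype(np.uint8); k,l,st,_=cv2.connectedComponentsWithStats(M)
        if k<2: continue
        i=1+np.argmax(st[1:,4]); r=c[l==i]; rr=cv2.minAreaRect(r[:,:2].astype(np.float32)); print(n,len(r),np.round(rr[0],1),np.round(rr[1],1),round(rr[2],1),'zmax',r[:,2].max().round(1))
E
python3 - <<'E'
from h import *
s,p,M=tool(); print(p,M.round(3)); rod(grab('wrist','w6')); rod(grab('top','t6'))
E
```

```text
[480.27184739 204.2983792  188.52637516] [[ 0.002  0.996 -0.094]
 [ 0.002 -0.094 -0.996]
 [-1.     0.002 -0.002]]
handle 1011 [389.6 297.4] [61.2 14.5] 85.2 zmax 17.3
all 2081 [384.1 231.6] [193.3  14.5] 85.2 zmax 17.3
handle 89 [388.  296.2] [59.4 12.4] 86.7 zmax 19.0
all 310 [381.3 233.8] [204.2  34.9] 87.4 zmax 19.0
```

View pics/w6.png

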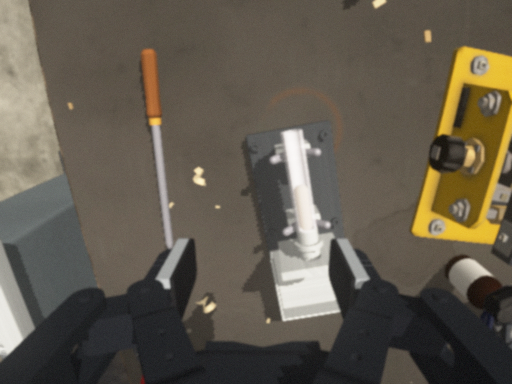

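Wrist view: tube 1 lies in both V-rests (from (290,135) to (308,245)) with the plug at the plate and the dowel near (303,205). The rod's handle is at (150,87). Both cameras agree on its centre: (388,296).

>>> {"fn": "jog_arm", "kwargs": {
  "series": [
    [[0.5,0,0],[0,-50,-41],-0.5],
    [[0,0,0],[0,-50,-41],-0.5],
    [[0,0,0],[50,0,0],-0.3],
    [[0,0,0],[50,0,0],-0.3],
    [[0,0,0],[40,0,0],-0.3],
    [[0,0,0],[0,0,0],-0.3]
  ]
}}

```text
clock: 16.85
eef_pos: [390.6, 290.6, 43.6]
tool_rot: [-0.775, 1.564, -2.442]
force: [-0.3, 0.1, 0.5]
width: 55.4
```

Run:
```python
from h import *
s,p,M=tool(); print(p,s['width'],M.round(3)); delta([388,296,21],-4.8)
# tube axis in block frame, wrist view w6
d=load('w6'); c=cloud(d); q=c.reshape(-1,3); q=q[~np.isnan(q[:,0])]; b=(q-BO)@np.c_[BX,BY,[0,0,1]]
for y in (35,45,55,65,75,82):
    m=(abs(b[:,1]-y)<4)&(abs(b[:,0])<14)&(b[:,2]>45)&(b[:,2]<70); 
    if m.sum()>5: print(y,m.sum(),np.percentile(b[m,0],[3,50,97]).round(1),b[m,2].max().round(1))
```

```text
[390.62253075 290.64246219  43.59804575] 55.402541372864306 [[-0.005  0.995 -0.096]
 [-0.004 -0.096 -0.995]
 [-1.    -0.005  0.005]]
turn [-0.7   0.28  0.28] sign 1 | shift in present tool axes [16.6 -3.  -5.2] | in goal axes [16.6 -3.1 -5.1]
35 195 [-12.6   0.8  10.8] 60.3
45 186 [-6.   2.  10.3] 59.7
55 192 [-6.1  2.  10.5] 59.6
65 196 [-6.2  1.7 10.4] 60.5
75 206 [-6.3  1.8 10.2] 59.9
82 212 [-6.3  1.6 10.2] 60.1
```

>>> {"fn": "jog_arm", "kwargs": {
  "series": [
    [[-0.7,0,0],[0,-3,-5],-0.3],
    [[0,0,0],[10,0,0],-0.3],
    [[0,0,0],[6,0,0],-0.3],
    [[0,0,0],[0,0,0],1],
    [[0,0,0],[0,0,0],1],
    [[0,0,0],[0,0,0],1],
    [[0,0,0],[0,0,0],1],
    [[0,0,0],[0,0,0],1]
  ]
}}

```text
clock: 17.85
eef_pos: [390.0, 297.3, 30.6]
tool_rot: [2.005, 1.57, 0.347]
force: [-0.7, -0.2, 3.3]
width: 11.9
```

Run:
```python
from h import *
s,p,M=tool(); print(p,s['force'].round(1),s['width'],M.round(4))
```

```text
[390.04810506 297.25867466  30.55877336] [-0.7 -0.2  3.3] 11.932586651904472 [[ 3.000e-04  9.962e-01 -8.670e-02]
 [ 1.000e-04 -8.670e-02 -9.962e-01]
 [-1.000e+00  3.000e-04 -1.000e-04]]
```

>>> {"fn": "jog_arm", "kwargs": {
  "series": [
    [[0,0,0],[0,0,0],0.3],
    [[0,0,0],[0,0,0],0.3],
    [[0,0,0],[2,-2,0],0.3],
    [[0,0,0],[0,0,0],0.3]
  ]
}}

```text
clock: 18.35
eef_pos: [387.6, 297.3, 28.1]
tool_rot: [-0.941, 1.57, -2.598]
force: [-1.0, 0.8, 0.0]
width: 30.2
```

>>> {"fn": "jog_arm", "kwargs": {
  "series": [
    [[0,0,0],[2,0,0],0.3],
    [[0,0,0],[0,0,0],0.3]
  ]
}}

```text
clock: 18.6
eef_pos: [387.9, 297.3, 26.1]
tool_rot: [-0.788, 1.571, -2.446]
force: [0.2, -0.3, 0.0]
width: 29.8
```

>>> {"fn": "jog_arm", "kwargs": {
  "series": [
    [[0,0,0],[-0.7,0,0],1],
    [[0,0,0],[0,0,0],1],
    [[0,0,0],[0,0,0],1],
    [[0,0,0],[0,0,0],1],
    [[0,0,0],[0,0,0],1]
  ]
}}

```text
clock: 19.23
eef_pos: [388.0, 297.4, 27.1]
tool_rot: [1.731, 1.571, 0.073]
force: [0.6, -0.7, 1.1]
width: 12.4
```

Run:
```python
from h import *
s,p,M=tool(); print(p,s['force'].round(1),s['width'],M.round(4))
```

```text
[388.0337603  297.39100424  27.08769876] [ 0.6 -0.7  1.1] 12.352125147521285 [[ 1.000e-04  9.962e-01 -8.670e-02]
 [ 0.000e+00 -8.670e-02 -9.962e-01]
 [-1.000e+00  1.000e-04 -0.000e+00]]
```

>>> {"fn": "jog_arm", "kwargs": {
  "series": [
    [[0,0,0],[-10,0,0],1],
    [[0,0,0],[-40,0,0],1],
    [[0,0,0],[-45,0,0],1],
    [[-9.8,0,0],[0,0,0],1],
    [[0,-1,0],[0,28,-29],1],
    [[0,0,0],[0,28,-29],1],
    [[0,0,0],[0,29,-30],1],
    [[0,0,0],[0,29,-30],1]
  ]
}}

```text
clock: 20.23
eef_pos: [492.3, 425.3, 121.0]
tool_rot: [-0.007, 1.553, -1.493]
force: [-0.5, 0.5, -0.8]
width: 12.2
```

Run:
```python
from h import *
s,p,M=tool(); print(bc(p),s['force'].round(1),s['width'],(M.T@np.c_[BX,BY]).round(4).tolist()); d=grab('top','t7'); e=grab('scene','s7')
f=np.array([cv2.resize(d['img'][190:260,60:200,::-1],(800,400),interpolation=cv2.INTER_CUBIC)]); 
P=p-M[:,0]*-20.1
u=proj(e,P)[0]; print(u, proj(d,P)[0])
u0,v0=int(u[0]),int(u[1])
cv2.imwrite('pics/t7c.png',f[0])
```

```text
[  0.5 291.9 121. ] [-0.5  0.5 -0.8] 12.218717785254913 [[-0.0001, -0.0174], [1.0, -0.0005], [-0.0005, -0.9998]]
[167.08662835 306.45222239] [ 63.01837149 217.55171103]
```

View pics/t7c.png

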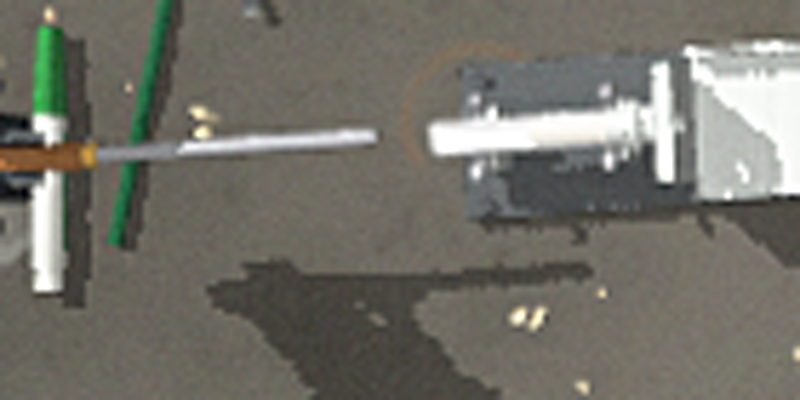

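Top crop: rod held level, shaft in line with the tube, its tip at (375,135) just short of the tube's plain end (430,138). I check the shaft line numerically in two views.

Run:
```python
from h import *
for n in('t7','s7'):
    c=cloud(load(n)); q=c.reshape(-1,3); q=q[~np.isnan(q[:,0])]; b=(q-BO)@np.c_[BX,BY,[0,0,1]]
    for y in range(120,270,20):
        m=(abs(b[:,1]-y)<10)&(abs(b[:,0])<12)&(b[:,2]>85)&(b[:,2]<120)
        if m.sum()>3: print(n,y,m.sum(),np.median(b[m,0]).round(1),np.percentile(b[m,2],[50,95]).round(1))
    m=(abs(b[:,0])<12)&(b[:,2]>90)&(b[:,2]<115)&(b[:,1]<250); print('tip y',b[m,1].min())
    for y in range(35,112,15):
        m=(abs(b[:,1]-y)<7)&(abs(b[:,0])<12)&(b[:,2]>47)&(b[:,2]<70)
        if m.sum()>3: print(n,'tube',y,m.sum(),np.median(b[m,0]).round(1),np.percentile(b[m,2],[50,95]).round(1))
    m=(abs(b[:,0])<9)&(b[:,2]>53)&(b[:,2]<66)&(b[:,1]<130)&(b[:,1]>80); print('tube end y',b[m,1].max())
```

```text
t7 120 7 -0.2 [104.2 107.1]
t7 140 22 0.5 [104.  106.3]
t7 160 20 0.3 [104.7 107.9]
t7 180 24 0.2 [104.2 106.3]
t7 200 20 0.1 [104.4 107.4]
t7 220 24 -0.1 [104.7 106.7]
t7 240 24 -0.1 [104.9 106.7]
t7 260 34 -0.0 [106.4 110.6]
tip y -449.3094673614405
t7 tube 35 31 -1.4 [57.9 61.5]
t7 tube 50 33 -0.6 [56.4 60.6]
t7 tube 65 33 -0.0 [56.9 61.6]
t7 tube 80 30 0.9 [58.1 63.1]
t7 tube 95 34 -0.8 [57.5 61.5]
t7 tube 110 18 -1.4 [56.6 59.1]
tube end y 110.0633826505897
s7 140 17 4.2 [100.6 102.5]
s7 160 26 3.5 [100.8 103.3]
s7 180 21 4.3 [101.9 104.7]
s7 200 28 2.7 [103.2 105.4]
s7 220 10 1.4 [103.7 104.2]
tip y -447.9605751745775
s7 tube 35 28 -3.9 [55.4 59. ]
s7 tube 50 32 -4.1 [55.5 58.5]
s7 tube 65 32 -2.3 [56. 59.]
s7 tube 80 31 -2.9 [54.9 58.1]
s7 tube 95 32 -2.7 [55.6 58.4]
s7 tube 110 33 -2.9 [54.4 57.4]
tube end y 114.80123754354366
```

>>> {"fn": "jog_arm", "kwargs": {
  "series": [
    [[0,0,0],[25,-0.3,0],1],
    [[0,0,0],[25.5,0,0],1],
    [[0,0,0],[0,0,0],1],
    [[0,0,0],[0,0,6],1],
    [[0,0,0],[0,0,6],1],
    [[0,0,0],[0,0,6],1],
    [[0,0,0],[0,0,6],1],
    [[0,0,0],[0,0,0],1]
  ]
}}

```text
clock: 21.32
eef_pos: [493.8, 398.9, 70.6]
tool_rot: [0.011, 1.553, -1.477]
force: [1.1, 0.9, -0.5]
width: 12.4
```

Run:
```python
from h import *
s,p,M=tool(); print(bc(p),s['force'].round(1),s['width'],(M.T@np.c_[BX,BY]).round(4).tolist())
```

```text
[ -0.3 265.4  70.6] [ 1.1  0.9 -0.5] 12.367824659935764 [[0.0002, -0.018], [1.0, -0.0013], [-0.0013, -0.9998]]
```

>>> {"fn": "jog_arm", "kwargs": {
  "series": [
    [[0,0,0],[0,0,10],1],
    [[0,0,0],[0,0,10],1],
    [[0,0,0],[0,0,8],1],
    [[0,0,0],[0,0,8],1],
    [[0,0,0],[0,0,8],1],
    [[0,0,0],[0,0,0],1]
  ]
}}

```text
clock: 22.08
eef_pos: [497.5, 354.9, 71.2]
tool_rot: [-0.003, 1.553, -1.49]
force: [0.1, 0.9, -0.9]
width: 12.3
```

>>> {"fn": "jog_arm", "kwargs": {
  "series": [
    [[0,0,0],[0,0,8],1],
    [[0,0,0],[0,0,8],1],
    [[0,0,0],[0,0,8],1],
    [[0,0,0],[0,0,8],1],
    [[0,0,0],[0,0,8],1],
    [[0,0,0],[0,0,8],1],
    [[0,0,0],[0,0,0],1]
  ]
}}

```text
clock: 22.95
eef_pos: [501.4, 307.0, 72.0]
tool_rot: [-0.008, 1.553, -1.495]
force: [-1.2, 0.4, -1.0]
width: 12.2
```

Run:
```python
from h import *
s,p,M=tool(); print(bc(p),s['force'].round(1),s['width'],(M.T@np.c_[BX,BY]).round(4).tolist()); d=grab('top','t8')
f=cv2.resize(d['img'][190:260,60:230,::-1],(800,330),interpolation=cv2.INTER_CUBIC); cv2.imwrite('pics/t8c.png',f)
```

```text
[ -0.4 173.2  72. ] [-1.2  0.4 -1. ] 12.152171872549097 [[-0.0002, -0.0183], [1.0, -0.0016], [-0.0016, -0.9998]]
```

View pics/t8c.png

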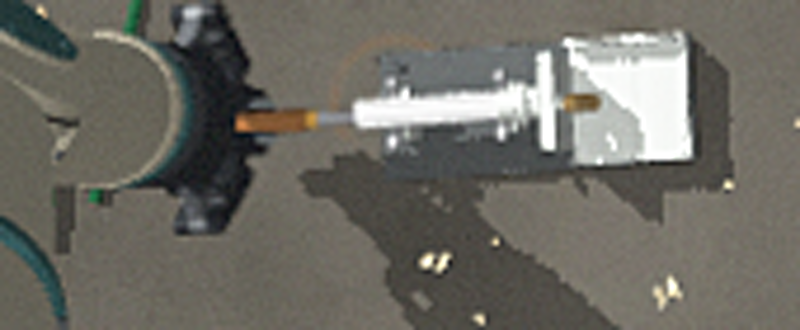

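Top crop: the dowel is emerging through the plate (580,102). Pushing the rest, with a small downward correction for the pitch drift.

>>> {"fn": "jog_arm", "kwargs": {
  "series": [
    [[0,0,0],[0.8,0.2,5],1],
    [[0,0,0],[0.7,0.2,5],1],
    [[0,0,0],[0.1,0,5],1],
    [[0,0,0],[0.1,0,4],1],
    [[0,0,0],[0,0,0],1]
  ]
}}

```text
clock: 23.62
eef_pos: [503.3, 288.6, 70.6]
tool_rot: [-0.005, 1.553, -1.492]
force: [-0.8, -0.6, -0.1]
width: 12.6
```

```bash
cat >> h.py <<'E'
def dowel(d):
    hsv=cv2.cvtColor(d['img'],cv2.COLOR_RGB2HSV); c=cloud(d); b=(c.reshape(-1,3)-BO)@np.c_[BX,BY,[0,0,1]]; h=hsv.reshape(-1,3)
    m=(abs(b[:,0])<45)&(b[:,1]<8)&(b[:,1]>-95)&(h[:,0]>8)&(h[:,0]<25)&(h[:,1]>50)&(b[:,2]>5)
    print('dowel px',m.sum(), np.percentile(b[m],[3,50,97],axis=0).round(1).tolist() if m.sum()>3 else '')
E
python3 - <<'E'
from h import *
s,p,M=tool(); print(bc(p),s['force'].round(1),s['width']); d=grab('top','t9'); dowel(d)
E
```

```text
[-1.000e-01  1.547e+02  7.060e+01] [-0.8 -0.6 -0.1] 12.62894682946825
dowel px 51 [[-31.1, -26.5, 21.0], [-15.3, -19.4, 26.7], [1.8, -10.6, 33.4]]
```

Run:
```python
from h import *
d=load('t9'); e=load('s5' if 0 else 't9'); s=grab('scene','s9')
u,v=proj(s,BO+[0,-45,20])[0].astype(int)
a=cv2.resize(d['img'][190:240,140:220,::-1],(400,250),interpolation=cv2.INTER_CUBIC); b=cv2.resize(s['img'][v-25:v+25,u-40:u+40,::-1],(400,250),interpolation=cv2.INTER_CUBIC)
cv2.imwrite('pics/c9.png',np.hstack([a,b])); dowel(s)
```

```text
dowel px 12 [[-31.1, -17.6, 18.7], [-28.0, -10.9, 22.0], [-23.1, -8.1, 23.6]]
```

View pics/c9.png

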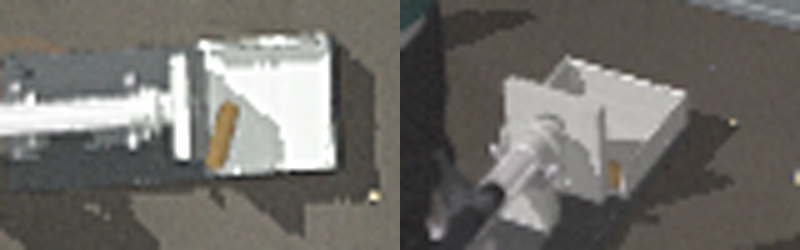

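Crop: the dowel lies in the tray beside the plate (222,135). Withdrawing the rod straight out.

>>> {"fn": "jog_arm", "kwargs": {
  "series": [
    [[0,0,0],[-0.3,0,-16],1],
    [[0,0,0],[-0.3,0,-18],1],
    [[0,0,0],[-0.3,0,-18],1],
    [[0,0,0],[-0.3,0,-18],1],
    [[0,0,0],[-0.3,0,-18],1],
    [[0,0,0],[-0.3,0,-18],1],
    [[0,0,0],[-0.3,0,-18],1],
    [[0,0,0],[-0.2,0,-14],1]
  ]
}}

```text
clock: 24.72
eef_pos: [491.3, 428.2, 70.5]
tool_rot: [0.001, 1.554, -1.485]
force: [0.2, -0.4, -1.2]
width: 12.3
```

>>> {"fn": "jog_arm", "kwargs": {
  "series": [
    [[0,0,0],[-30,0,0],1],
    [[0,0,0],[-25,0,0],1],
    [[0,1,0],[0,-29,29],1],
    [[0,0,0],[0,-29,29],1],
    [[0,0,0],[0,-28,29],1],
    [[0,0,0],[0,-28,29],1],
    [[9.8,0,0],[0,0,0],1],
    [[0,0,0],[0,0,0],1]
  ]
}}

```text
clock: 25.72
eef_pos: [388.1, 302.8, 126.4]
tool_rot: [1.908, 1.57, 0.252]
force: [0.2, 1.0, -0.1]
width: 12.3
```

Run:
```python
from h import *
s,p,M=tool(); print(p,s['force'].round(1),s['width'],M.round(4)); delta([388,297.4,21.1],-4.97)
t=grab('top','t10'); w=grab('wrist','w10')
for d in (t,):
    c=cloud(d); q=c.reshape(-1,3); q=q[~np.isnan(q[:,0])]; b=(q-BO)@np.c_[BX,BY,[0,0,1]]
    m=(abs(b[:,0])<9)&(b[:,2]>53)&(b[:,2]<66)&(b[:,1]<130)&(b[:,1]>20); print('tube y',b[m,1].min(),b[m,1].max(),np.median(b[m,0]))
```

```text
[388.05005135 302.83530523 126.40174528] [ 0.2  1.  -0.1] 12.277864339829074 [[ 1.200e-03  9.963e-01 -8.540e-02]
 [ 3.000e-04 -8.540e-02 -9.964e-01]
 [-1.000e+00  1.100e-03 -4.000e-04]]
turn [ 0.07 -0.02 -0.06] sign 1 | shift in present tool axes [99.3  0.3  5.5] | in goal axes [99.3  0.4  5.4]
tube y 20.6090727011116 110.57096823444041 -0.29279610460694616
```

Tube still seated. Lowering the rod to the bench and letting go.

>>> {"fn": "jog_arm", "kwargs": {
  "series": [
    [[0,0,0],[40,0,0],1],
    [[0,0,0],[40,0,0],1],
    [[0,0,0],[14,0,0],1],
    [[0,0,0],[5,0,0],1],
    [[0,0,0],[0,0,0],1]
  ]
}}

```text
clock: 26.45
eef_pos: [388.0, 302.9, 27.7]
tool_rot: [2.486, 1.57, 0.829]
force: [0.8, -0.4, -0.9]
width: 12.4
```

>>> {"fn": "jog_arm", "kwargs": {
  "series": [
    [[0,0,0],[0,0,0],0.3],
    [[0,0,0],[0,0,0],0.3],
    [[0,0,0],[0,0,0],0],
    [[0,0,0],[-30,0,0],0],
    [[0,0,0],[-50,0,0],0],
    [[0,0,0],[-50,0,0],0],
    [[-9.8,0,0],[0,0,0],0],
    [[0,0,0],[0,0,0],0]
  ]
}}

```text
clock: 27.45
eef_pos: [387.9, 302.3, 157.6]
tool_rot: [2.242, 1.57, 0.753]
force: [-0.2, -0.8, -0.1]
width: 42.6
```

Run:
```python
from h import *
s,p,M=tool(); print(p,bc(p),s['force'].round(1),s['width'],M.round(4)); d=grab('top','t11'); rod(d); dowel(d)
```

```text
[387.90150192 302.31105697 157.64025463] [-113.9  178.2  157.6] [-0.2 -0.8 -0.1] 42.556330577581384 [[ 8.000e-04  9.966e-01  8.220e-02]
 [ 8.000e-04  8.220e-02 -9.966e-01]
 [-1.000e+00  9.000e-04 -7.000e-04]]
handle 93 [387.9 302.1] [59.3 12.7] 86.8 zmax 20.4
all 324 [378.4 234.8] [220.1  49.7] 88.8 zmax 20.4
dowel px 52 [[-29.5, -28.1, 16.2], [-12.4, -19.5, 23.8], [4.7, -10.7, 27.5]]
```

>>> {"fn": "jog_arm", "kwargs": {
  "series": [
    [[0,0,0],[0,28.5,27],0.1],
    [[0,0,0],[0,28.5,27],0.1],
    [[0,0,0],[0,28.5,27],0.1],
    [[0,0,0],[0,28.5,27],0.1],
    [[0,0,0],[0,0,0],0.1],
    [[0,0,0],[40,0,0],0.1],
    [[0,0,0],[30,0,0],0.1],
    [[0,0,0],[0,0,0],0.1]
  ]
}}

```text
clock: 28.5
eef_pos: [507.6, 204.4, 84.7]
tool_rot: [-1.28, 1.564, -2.766]
force: [0.3, -0.6, -0.5]
width: 38.5
```

Run:
```python
from h import *
s,p,M=tool(); print(bc(p),s['force'].round(1),s['width'],M.round(4))
```

```text
[-3.  70.5 84.7] [ 0.3 -0.6 -0.5] 38.53094766738635 [[-0.0059  0.9964  0.0843]
 [-0.0023  0.0843 -0.9964]
 [-1.     -0.0061  0.0018]]
```

>>> {"fn": "jog_arm", "kwargs": {
  "series": [
    [[0,0,0],[0,3.2,0],0.1],
    [[0,0,0],[15,0,0],0.1],
    [[0,0,0],[13,0,0],0.1],
    [[0,0,0],[0,0,0],0.1]
  ]
}}

```text
clock: 29.0
eef_pos: [512.7, 204.3, 57.9]
tool_rot: [-1.141, 1.568, -2.628]
force: [-0.2, 0.3, 1.6]
width: 38.3
```

>>> {"fn": "jog_arm", "kwargs": {
  "series": [
    [[0,0,0],[0,0,0],1],
    [[0,0,0],[0,0,0],1],
    [[0,0,0],[0,0,0],1],
    [[0,0,0],[0,0,0],1],
    [[0,0,0],[0,0,0],1]
  ]
}}

```text
clock: 29.62
eef_pos: [511.7, 204.6, 59.0]
tool_rot: [-1.335, 1.568, -2.821]
force: [-5.3, 0.1, 2.7]
width: 16.6
```

Run:
```python
from h import *
s,p,M=tool(); print(bc(p),s['force'].round(1),s['width'],M.round(4))
```

```text
[ 1.2 70.3 59. ] [-5.3  0.1  2.7] 16.620942178899227 [[-3.000e-03  9.964e-01  8.460e-02]
 [-1.000e-03  8.460e-02 -9.964e-01]
 [-1.000e+00 -3.000e-03  7.000e-04]]
```

>>> {"fn": "jog_arm", "kwargs": {
  "series": [
    [[0,0,0],[-8,0,0],1],
    [[0,0,0],[-30,0,0],1],
    [[0,0,0],[-45,0,0],1],
    [[0,0,0],[-48,0,0],1],
    [[-2.6,0,0],[0,0,0],1],
    [[0,0,0],[0,-5,25],1],
    [[0,0,0],[0,-7,40],1],
    [[0,0,0],[0,-7,40],1]
  ]
}}

```text
clock: 30.62
eef_pos: [508.5, 96.8, 189.7]
tool_rot: [1.176, 1.57, -0.264]
force: [0.3, -1.0, -0.8]
width: 16.5
```

>>> {"fn": "jog_arm", "kwargs": {
  "series": [
    [[0,0,0],[0,-7,40],1],
    [[0,0,0],[0,-7,40],1],
    [[0,0,0],[0,-7,40],1],
    [[0,0,0],[0,-7,40],1],
    [[0,0,0],[0,-7,40],1],
    [[0,0,0],[0,-6,35],1],
    [[0,0,0],[0,-2,15],1],
    [[0,0,0],[0,0,0],1]
  ]
}}

```text
clock: 31.62
eef_pos: [498.0, -155.8, 189.7]
tool_rot: [2.592, 1.57, 1.149]
force: [-0.5, 0.7, -1.1]
width: 16.4
```

Run:
```python
from h import *
s,p,M=tool(); print(fc(p),s['force'].round(1),s['width'],M.round(4)); d=grab('wrist','w12'); cv2.imwrite('pics/w12c.png',d['img'][:,:,::-1])
```

```text
[ 473.8 -218.6  189.7] [-0.5  0.7 -1.1] 16.382485579891004 [[ 1.000e-04  9.918e-01  1.276e-01]
 [ 3.000e-04  1.276e-01 -9.918e-01]
 [-1.000e+00  2.000e-04 -3.000e-04]]
```

View pics/w12c.png

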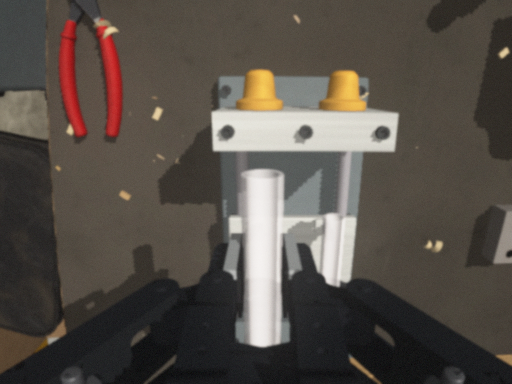

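Wrist view: the tube is empty and held straight, its plain end (262,175) over the gap short of the head (300,130). Lining up, then lowering onto the fin.

>>> {"fn": "jog_arm", "kwargs": {
  "series": [
    [[-0.1,0,0],[0,-2.2,9.6],1],
    [[0,0,0],[0,0,0],1],
    [[0,0,0],[40,0,0],1],
    [[0,0,0],[40,0,0],1],
    [[0,0,0],[20,0,0],1],
    [[0,0,0],[8,0,0],1],
    [[0,0,0],[0,0,0],1]
  ]
}}

```text
clock: 32.55
eef_pos: [497.2, -164.7, 82.0]
tool_rot: [-3.141, 1.571, 1.704]
force: [-0.3, 0.2, -0.6]
width: 16.6
```

Run:
```python
from h import *
s,p,M=tool(); print(fc(p),s['force'].round(1),s['width'],M.round(4))
```

```text
[ 471.9 -227.4   82. ] [-0.3  0.2 -0.6] 16.631199384145482 [[-0.000e+00  9.913e-01  1.317e-01]
 [ 2.000e-04  1.317e-01 -9.913e-01]
 [-1.000e+00 -0.000e+00 -2.000e-04]]
```

>>> {"fn": "jog_arm", "kwargs": {
  "series": [
    [[0,0,0],[1.5,-0.3,0],1],
    [[0,0,0],[0,0,0],1]
  ]
}}

```text
clock: 32.8
eef_pos: [497.1, -165.3, 81.3]
tool_rot: [1.117, 1.569, -0.323]
force: [0.1, -0.9, -0.3]
width: 16.2
```

>>> {"fn": "jog_arm", "kwargs": {
  "series": [
    [[0,0,0],[1,0,0],1],
    [[0,0,0],[0,0,0],1]
  ]
}}

```text
clock: 33.05
eef_pos: [496.8, -165.2, 79.7]
tool_rot: [1.108, 1.57, -0.332]
force: [0.0, -0.3, -0.4]
width: 16.4
```

>>> {"fn": "jog_arm", "kwargs": {
  "series": [
    [[0,0,0],[1,0,0],1],
    [[0,0,0],[0,0,0],1]
  ]
}}

```text
clock: 33.3
eef_pos: [496.8, -165.1, 79.1]
tool_rot: [0.621, 1.57, -0.818]
force: [-1.5, 0.8, 6.6]
width: 16.5
```

>>> {"fn": "jog_arm", "kwargs": {
  "series": [
    [[0,0,0],[-0.3,0,6],1],
    [[0,0,0],[0,0,8],1],
    [[0,0,0],[0,0,8],1],
    [[0,0,0],[0,0,8],1],
    [[0,0,0],[0,0,4],1],
    [[0,0,0],[0,0,0],1]
  ]
}}

```text
clock: 34.05
eef_pos: [502.1, -198.0, 79.5]
tool_rot: [1.853, 1.569, 0.414]
force: [-1.4, 2.3, 6.3]
width: 16.7
```

Run:
```python
from h import *
s,p,M=tool(); print(fc(p),fc(s['force']),s['width'],M.round(4))
```

```text
[ 472.4 -261.    79.5] [-1.1  2.5  6.3] 16.702034207652538 [[ 1.900e-03  9.913e-01  1.316e-01]
 [ 9.000e-04  1.316e-01 -9.913e-01]
 [-1.000e+00  2.000e-03 -6.000e-04]]
```

>>> {"fn": "jog_arm", "kwargs": {
  "series": [
    [[0,0,0],[-0.4,-0.3,4],1],
    [[0,0,0],[0,0,4],1],
    [[0,0,0],[0,0,3],1],
    [[0,0,0],[0,0,0],1]
  ]
}}

```text
clock: 34.55
eef_pos: [502.3, -207.6, 79.5]
tool_rot: [3.065, 1.568, 1.627]
force: [-0.7, 6.7, 7.3]
width: 16.8
```

>>> {"fn": "jog_arm", "kwargs": {
  "series": [
    [[0,0,0],[0,0,3],1],
    [[0,0,0],[0,0,3],1],
    [[0,0,0],[0,0,0],1]
  ]
}}

```text
clock: 34.92
eef_pos: [502.5, -210.9, 79.4]
tool_rot: [-2.968, 1.565, 1.878]
force: [-3.3, 12.4, 9.6]
width: 16.8
```

>>> {"fn": "jog_arm", "kwargs": {
  "series": [
    [[0,0,0],[0,0,2],1],
    [[0,0,0],[0,0,2],1],
    [[0,0,0],[0,0,0],1]
  ]
}}

```text
clock: 35.3
eef_pos: [502.9, -214.6, 79.3]
tool_rot: [-2.908, 1.564, 1.939]
force: [-1.7, 11.5, 9.7]
width: 16.4
```

Run:
```python
from h import *
s,p,M=tool(); print(fc(p),fc(s['force']),s['width'])
```

```text
[ 471.  -277.6   79.3] [-0.2 11.6  9.7] 16.40208124196512
```

>>> {"fn": "jog_arm", "kwargs": {
  "series": [
    [[0,0,0],[-0.3,0,3],1],
    [[0,0,0],[0,0,2],1],
    [[0,0,0],[0,0,0],1]
  ]
}}

```text
clock: 35.67
eef_pos: [503.9, -221.5, 79.4]
tool_rot: [-2.965, 1.566, 1.881]
force: [-1.1, 7.7, 6.1]
width: 16.5
```

>>> {"fn": "jog_arm", "kwargs": {
  "series": [
    [[0,0,0],[0,0,2],1],
    [[0,0,0],[0,0,2],1],
    [[0,0,0],[0,0,0],1]
  ]
}}

```text
clock: 36.05
eef_pos: [504.3, -224.8, 79.3]
tool_rot: [-2.949, 1.566, 1.896]
force: [-1.5, 9.5, 5.4]
width: 16.5
```

Run:
```python
from h import *
s,p,M=tool(); print(fc(p),fc(s['force']),s['width'])
```

```text
[ 471.2 -287.9   79.3] [-0.3  9.6  5.4] 16.513713320907733
```

>>> {"fn": "jog_arm", "kwargs": {
  "series": [
    [[0,0,0],[0,0,2],1],
    [[0,0,0],[0,0,1],1],
    [[0,0,0],[0,0,0],1]
  ]
}}

```text
clock: 36.42
eef_pos: [504.4, -225.1, 79.3]
tool_rot: [-2.943, 1.562, 1.904]
force: [-3.1, 15.4, 7.5]
width: 17.0
```

Run:
```python
from h import *
s,p,M=tool(); print(fc(p),fc(s['force']),s['width'])
```

```text
[ 471.2 -288.2   79.3] [-1.1 15.7  7.5] 16.97849818012815
```

>>> {"fn": "jog_arm", "kwargs": {
  "series": [
    [[0,0,0],[0,0,-2],0.8],
    [[0,0,0],[0,0,0],0.2],
    [[0,0,0],[0,0,0],0.2],
    [[0,0,0],[0,0,0],0.2],
    [[0,0,0],[-40,0,0],0.2],
    [[0,0,0],[-50,0,0],0.2],
    [[0,0,0],[-45,15,20],0.2],
    [[0,0,0],[0,15,22],-1]
  ]
}}

```text
clock: 37.42
eef_pos: [542.8, -269.0, 218.9]
tool_rot: [0.99, 1.563, -0.45]
force: [-0.1, -0.1, -0.5]
width: 51.3
```

Run:
```python
from h import *
s,p,M=tool(); print(fc(p),fc(s['force']),s['width'])
d=grab('wrist','w13'); cv2.imwrite('pics/w13c.png',cv2.resize(d['img'][60:260,150:370,::-1],(660,600),interpolation=cv2.INTER_CUBIC))
t=grab('top','t13'); rod(t); dowel(t)
```

```text
[ 503.7 -336.6  218.9] [-0.1 -0.1 -0.5] 51.33673242466611
handle 92 [374.6 271.7] [58.8 12.5] 86.2 zmax 19.0
all 293 [366.6 207.1] [197.8  34. ] 84.7 zmax 19.0
dowel px 52 [[-29.5, -27.4, 14.8], [-12.6, -19.5, 24.7], [4.7, -10.7, 28.1]]
```

View pics/w13c.png

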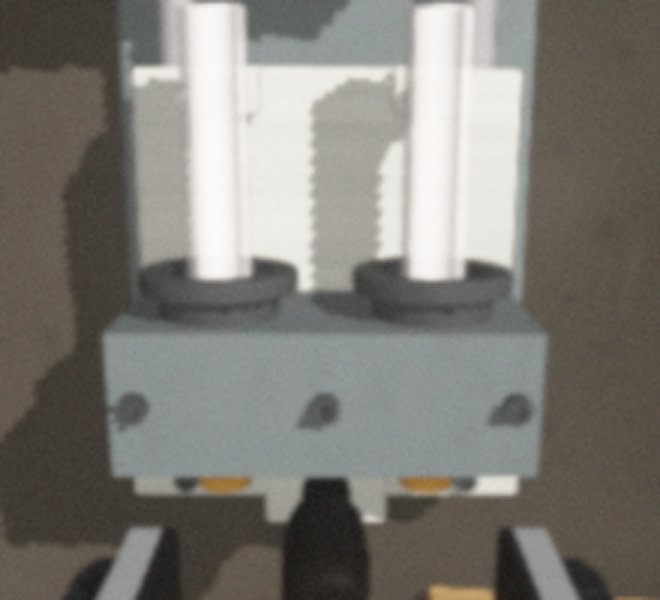

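Wrist crop: both plain ends sit at the same height in the picture ((217,5) and (442,5)) and both collars are out, so tube 1 appears locked. The rod was knocked a few cm aside but still lies flat. Next I compare the ends numerically, then grip the knob.

Run:
```python
from h import *
d=load('w13'); g=d['img'].astype(float).mean(2)
for u in (222,297): print(u,[(v,int(g[v,u-3:u+4].mean())) for v in range(52,70,2)])
for uv in((222,61),(297,61)): print(fc(onplane(d,[uv],79)[0]))
s,p,M=tool(); print(M.round(4))
```

```text
222 [(52, 92), (54, 93), (56, 93), (58, 95), (60, 152), (62, 238), (64, 242), (66, 242), (68, 242)]
297 [(52, 97), (54, 97), (56, 97), (58, 96), (60, 148), (62, 229), (64, 240), (66, 240), (68, 240)]
[ 475.3 -237.8   79. ]
[ 532.3 -237.7   79. ]
[[ 0.0034  0.9919  0.1271]
 [-0.0029  0.1271 -0.9919]
 [-1.      0.003   0.0033]]
```

>>> {"fn": "jog_arm", "kwargs": {
  "series": [
    [[0,0,0],[0,-2.5,26],-1],
    [[0,0,0],[0,0,26],-1],
    [[0,0,0],[0,0,0],-1],
    [[0,0,0],[40,0,0],-1],
    [[0,0,0],[40,0,0],-1],
    [[0,0,0],[0,0,0],-1]
  ]
}}

```text
clock: 38.28
eef_pos: [541.8, -316.8, 131.5]
tool_rot: [-2.236, 1.563, 2.609]
force: [-0.3, -0.6, -0.1]
width: 85.6
```

Run:
```python
from h import *
s,p,M=tool(); print(fc(p),fc(s['force']),s['width'],M.round(4))
```

```text
[ 496.5 -384.   131.5] [-0.4 -0.6 -0.1] 85.57076577328795 [[-0.0069  0.9912  0.1324]
 [ 0.0041  0.1325 -0.9912]
 [-1.     -0.0063 -0.005 ]]
```

>>> {"fn": "jog_arm", "kwargs": {
  "series": [
    [[0,0,0],[0,4,3],-1],
    [[0,0,0],[15,0,0],-1],
    [[0,0,0],[11,0,0],-1],
    [[0,0,0],[0,0,0],1],
    [[0,0,0],[0,0,0],1],
    [[0,0,0],[0,0,0],1],
    [[0,0,0],[0,0,0],1],
    [[0,0,0],[0,0,0],1]
  ]
}}

```text
clock: 39.28
eef_pos: [547.2, -322.1, 109.2]
tool_rot: [-1.524, 1.568, -2.964]
force: [-4.5, 0.8, 5.7]
width: 22.5
```

>>> {"fn": "jog_arm", "kwargs": {
  "series": [
    [[0,0,0],[0,0,0],1],
    [[0,0,0],[0,0,-12],1],
    [[0,0,0],[0,0,-14],1],
    [[0,0,0],[0,0,-14],1],
    [[0,0,0],[0,0,-12],1],
    [[0,0,0],[0,0,0],1]
  ]
}}

```text
clock: 40.02
eef_pos: [540.6, -270.5, 109.2]
tool_rot: [-1.313, 1.568, -2.752]
force: [-4.5, -0.5, 7.6]
width: 22.5
```

Run:
```python
from h import *
s,p,M=tool(); print(fc(p),fc(s['force']),s['width'])
```

```text
[ 501.3 -337.9  109.2] [-4.5  0.1  7.6] 22.50504620571714
```

>>> {"fn": "jog_arm", "kwargs": {
  "series": [
    [[0,0,0],[0,0,-8],1],
    [[0,0,0],[0,0,-5],1],
    [[0,0,0],[0,0,-3],1],
    [[0,0,0],[0,0,-2],1],
    [[0,0,0],[0,0,0],1]
  ]
}}

```text
clock: 40.65
eef_pos: [538.6, -255.0, 109.2]
tool_rot: [-0.583, 1.567, -2.024]
force: [-3.8, -5.6, 5.6]
width: 22.8
```

>>> {"fn": "jog_arm", "kwargs": {
  "series": [
    [[0,0,0],[0,0,-2],1],
    [[0,0,0],[0,0,-2],1],
    [[0,0,0],[0,0,0],1]
  ]
}}

```text
clock: 41.02
eef_pos: [538.2, -252.5, 109.2]
tool_rot: [-0.317, 1.566, -1.759]
force: [-4.2, -7.1, 4.7]
width: 22.3
```

Run:
```python
from h import *
s,p,M=tool(); print(fc(p),fc(s['force']),s['width'])
```

```text
[ 501.3 -319.7  109.2] [-5.1 -6.5  4.7] 22.34158345314938
```

>>> {"fn": "jog_arm", "kwargs": {
  "series": [
    [[0,0,0],[0,0,-2],1],
    [[0,0,0],[0,0,-2],1],
    [[0,0,0],[0,0,0],1]
  ]
}}

```text
clock: 41.4
eef_pos: [538.2, -252.4, 109.2]
tool_rot: [-0.037, 1.561, -1.481]
force: [-0.9, -15.1, 0.1]
width: 22.3
```

Run:
```python
from h import *
s,p,M=tool(); print(fc(p),fc(s['force']),s['width'])
```

```text
[ 501.2 -319.6  109.2] [ -2.8 -14.9   0.1] 22.32105489557752
```

Hard stop reached at home (15 N, no further motion). Unwinding, releasing, retracting, then the last check.

>>> {"fn": "jog_arm", "kwargs": {
  "series": [
    [[0,0,0],[0,0,2.5],1],
    [[0,0,0],[0,0,0],-1],
    [[0,0,0],[0,0,0],-1],
    [[0,0,0],[0,0,0],-1],
    [[0,0,0],[0,0,0],-1],
    [[0,0,0],[-40,0,0],-1],
    [[0,0,0],[-50,0,0],-1],
    [[0,0,0],[-40,0,30],-1]
  ]
}}

```text
clock: 42.4
eef_pos: [543.9, -273.6, 240.7]
tool_rot: [2.271, 1.569, 0.837]
force: [0.4, -0.3, 0.5]
width: 85.5
```

>>> {"fn": "jog_arm", "kwargs": {
  "series": [
    [[0,0,0],[0,0,60],-1],
    [[0,0,0],[0,0,60],-1],
    [[0,0,0],[0,-40,40],-1],
    [[0,0,0],[0,0,0],-1]
  ]
}}

```text
clock: 42.9
eef_pos: [519.2, -446.8, 237.4]
tool_rot: [-1.049, 1.566, -2.498]
force: [0.3, 0.9, -0.3]
width: 85.4
```

Run:
```python
from h import *
s,p,M=tool(); print(s['clock'],fc(p),s['force'].round(1),s['width'])
t=grab('top','t14'); w=grab('wrist','w14'); rod(t); dowel(t)
t0=load('top0')
for nm,d in(('start',t0),('now',t)):
    c=cloud(d)[175:250,235:350].reshape(-1,3); c=c[~np.isnan(c[:,0])]; X=c@FX;Y=c@FY
    q=(c[:,2]>112)&(c[:,2]<130); print(nm,'knob X,Y',np.median(X[q]),Y[q].min(),Y[q].max(),q.sum())
    b=(c[:,2]>91)&(c[:,2]<97)&(abs(abs(X-501)-25)<25)&(Y<-240)&(Y>-310); print('block Y',np.percentile(Y[b],[2,50,98]).round(1))
    C=cloud(d)
    for n,(x0,y0) in dict(bottle=(201,153),gauge=(289,130)).items():
        r=C[y0-12:y0+12,x0-14:x0+14].reshape(-1,3); r=r[r[:,2]>12]; print(n,np.nanmedian(r,axis=0).round(1))
cv2.imwrite('pics/t14c.png',cv2.resize(t['img'][170:275,100:350,::-1],None,fx=3.2,fy=3.2,interpolation=cv2.INTER_CUBIC))
```

```text
42.9 [ 457.4 -510.   237.4] [ 0.3  0.9 -0.3] 85.36875013318168
handle 94 [374.2 270.4] [59.1 13.1] 87.0 zmax 19.5
all 295 [368.8 205.3] [197.2  25.7] 84.2 zmax 19.5
dowel px 52 [[-29.6, -27.8, 16.7], [-12.5, -19.5, 24.6], [4.7, -12.6, 27.7]]
start knob X,Y 500.8464464404192 -325.83669859729486 -306.32132808678386 57
block Y [-291.3 -271.2 -242.4]
bottle [686.2  69.   58.2]
gauge [ 765.8 -187.1   22.7]
now knob X,Y 500.963488658952 -326.227549865284 -305.08240070968964 58
block Y [-291.5 -270.7 -242.8]
bottle [686.2  68.9  59.1]
gauge [ 766.4 -187.4   22.7]
```

The picture limit is used up, so the last check is numeric: carriage as at the start, plus a direct before/after comparison of the tube region.

Run:
```python
from h import *
a,b=load('top0'),load('t14'); D=np.abs(a['img'].astype(int)-b['img']).mean(2)[180:245,240:345]
z=np.abs(a['range_z']-b['range_z'])[180:245,240:345]
print('feeder diff: px>40:',(D>40).sum(),'mean',D.mean().round(1),'depth>6mm:',(z>6).sum()); print(np.argwhere(D>40)[:12].tolist())
C=cloud(b); r=C[230:300,90:200].reshape(-1,3); r=r[(r[:,2]>9)&(r[:,0]>340)&(r[:,0]<400)]; print('rod tallest z',np.percentile(r[:,2],[50,99]))
finish_job()
```

```text
feeder diff: px>40: 5 mean 2.9 depth>6mm: 317
[[41, 46], [42, 46], [43, 39], [43, 40], [43, 41]]
rod tallest z [12.18563578 18.58591338]
the job is handed in; nothing more can be done
```

The job is done and handed in at about 43 s of the 210 s. Only tube 1 held a dowel; tube 2 was clear, so I left it in its fitting.

**What I did:**
- I slid the carriage to its service stop and pressed collar 1, which popped tube 1 loose.
- I laid tube 1 in the clearing block and pushed the dowel out with the rod; it dropped into the tray.
- I laid the rod back on the bench, pushed tube 1 back past the claws to its end stop, and slid the carriage home to its hard stop.

**Last checks:**
- **Tubes:** after reinsertion, both plain ends lined up within 0.1 mm along the feeder, both collars looked out, and tube 1 looked empty.
- **Carriage:** the knob and fitting block are within about 1 mm of where they started.
- **Dowel:** it lies in the tray.
- **Rod:** it lies flat on the bench. It was knocked about 3 cm aside after I put it down.
- **Bottle and steel block:** neither has moved by more than 1 mm.

**Checks that disagreed or were not made:**
- The wrist camera read about 2 mm off from the top camera, so I relied on the top camera and contact forces instead.
- In the final before/after comparison of the feeder, only 5 pixels changed colour clearly, but 317 depth readings differed by more than 6 mm. I took these for noise at edges and on the clear tubes, but did not look into them.
- I had reached the limit of 16 viewed pictures, so the final state was checked by numbers only.

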